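Clamp a valve block in the ratchet vice with the fold-out crank

ROBOT

A 6-joint arm with a two-finger parallel gripper is mounted at the origin on a cart in front of the work surface, level with it; the furniture and walls round the work are solid. World frame = base frame: x ahead of the robot, y to its left, z up, the work surface at z = 0. Lengths are in m, angles in rad, forces in N, time in s.
With the tool pointing down it reaches from about 0.25 to 0.725 m from the base axis. Payload 9.7 kg.
Tool frame: the origin (TCP) lies on the centre line of the jaws, within the pads' length; the fingertips stand 11 mm ahead of it and the grasp point (between the pads) lies 8 mm behind it; z points along the fingers, y is the direction in which the jaws open and shut (so a half turn about z gives the same grasp; the last joint's range is limited). The gripper opens to 85 mm and grips with 20 to 120 N. Pads are 22 mm wide; open, the fingers measure 114 mm over their backs; the gripper's body (76 mm by 85 mm) begins 54 mm behind the grasp point. The pads swing forward as they close: fully open they stand 13 mm farther back than shut.
Start: joints at [1.183, 0.087, 0.176, 1.66, 0, 1.571], TCP at [0.208, 0.509, 0.242] pointing down, gripper open.
Joint ranges: [-3.13, 3.13], [-0.85, 1.81], [-1.15, 1.24], [-2.2, 2.28], [-1.44, 1.52], [-3.14, 3.14]. Speed limits (rad/s): [2.22, 2.22, 2.57, 3.14, 3.14, 3.14].

INTERFACE

Orientations are given as a unit quaternion [w, x, y, z].
In Python, from rig import arm, snapshot, camera_model, job, trace gives the robot as it stands.
- The arm moves only by the tool send_rows, never from a script. Its argument "increments" is a list of rows, each an object with "slide": the shift along the world's x, y, z in mm, a list of three; "roll": the turn about the world's z in degrees; "grip": the opening, from 0 (shut) to 1 (fully open). In form: [{"slide": [x, y, z], "roll": roll, "grip": grip}, ...]. A call has 1 to 10 rows; each row shifts and turns the commanded pose from where the row before left it; what a row does not reach is not made up. A row lasts 1/10 s, in which the tool goes at most 50 mm and 8.59 degrees, less where a joint would pass 70% of its speed; a pose out of reach is approached as far as the arm can. A call with a gripper value outside its range is refused whole. The fingers move at their own pace and stop on an object; "grip_force" is the grip in N (left out, the last holds). Time passes only in rows, so rows that do not move let the fingers close. It gives the time, the measured TCP pose, the force and the opening at its end, in the units of the state.
- arm.observe(): the state, without advancing time (a new reading comes with each control period).
- snapshot(name): name is "side" or "top"; returns the picture (480x640x3 uint8, blue, green, red); there is no depth.
- camera_model(name): a dict with "vertical_fov" (degrees; the focal length in pixels is half the picture's height over the tangent of half this angle, whatever the lens; pixels are square), "cx", "cy" (the principal point, pixels), "origin" and "rotation" of the camera in the world. Camera axes: x right, y up, looking along -z (the intrinsics and any distortion apply to the point x, -y, -z); pixel columns grow to the right and rows downward; lengths in m; the calibration is good to about 2 mm. A picture is of the moment at which its call begins. camera_model takes no time and is no camera call.
- job.finish_job(): hands the job in, once; it reports no verdict.
Trained networks look in the newest picture that a camera, given by its name, has taken for a name from the list of things; names that differ only in an ending like _2 or _b are one class to them, and where a whole thing is asked for, a point or a joint stands for the part that bears it (a point fixed in the world has none). Each returns a list of dicts, best first, with "confidence" (0 to 1); they miss things now and then, are a little off and sometimes report something else, mostly with a low value. They report only what shows in the picture. A call takes as long as a camera call. They do not tell look-alikes from the thing itself.
- trace(query, camera): "region" (480x640 bool, what is visible of it) and "location" ([column, row] in pixels, amid what is visible of it).
The state is a dict: "time_s": time; "q": joint angles; "joint_velocities": joint speeds; "joint_efforts": joint torques, N m; "tool_pos": TCP position; "eef_rot": TCP orientation; "wrist_force": force on the tool from outside, world axes, zero at the start; "ft_torque": the same for the moment, N m; "grip_width": finger opening in m.
Only numpy, scipy, OpenCV 4.12 (cv2) and the standard library are available. Lean on these libraries where they do the work, as an engineer would, in place of code of your own. Each camera call takes 0.05 s, during which the arm holds its last target.

TASK

Clamp the bright aluminium valve block in the green ratchet vice, ready for its ports to be worked on. Set it down gently, upright, on the bed between the open jaws with its long side along the jaw travel, swing the folded red crank up until it latches (only then is the wheel free), and after that wind the crank clockwise, seen from above, until the block has pushed the sprung jaw face back half of its 10 mm travel, which is the seventh click of the pawl; leave the pawl holding it there and the crank standing. Leave the other two blocks and the loose things round about (bearing, spanner, marker, copper sleeve, spray can) where they are.

Things in the scene. Friction and masses are not known exactly. Their poses are not given: they have to be found in the camera images.
- block_alu_centre (a point): centre (half-way up) of the loose bright aluminium valve block, a plain box 60 x 30 x 48 mm (its own x, y, z; z up) of 0.17 to 0.35 kg with flush dark ports. At first it stands upright in one of the three bays of the blue holder; which one varies.
- block_iron_centre (a point): centre of the dark iron block, same size, upright in another bay; not to be moved.
- block_brass_centre (a point): centre of the yellow brass block, same size, upright in the remaining bay; not to be moved.
- holder: blue steel holder fixed to the bench, origin under its centre; base 70 (x) x 136 (y) x 4 mm. Three bays at y = -42, 0, +42 mm between four walls, each 4 mm thick, 50 mm long (along x), tops 50 mm above the bench. Blocks stand on the base, long side along x, 4 mm from the walls: here a block can be gripped only by its two ends (across 60 mm), which stand 5 mm out of the walls.
- ratchet_vice: green vice fixed to the bench, 292 x 108 mm, origin under its centre. Jaws travel along its x: fixed jaw at the -x end, then the moving jaw, gear housing (112 mm long, top 60 mm above the bench) with the handwheel at the +x end; -y is its front, towards the robot. Bed 50 mm wide, top 24 mm above the bench; jaws 64 mm wide, tops 75 mm above the bench.
- vice_nest (a point): bed top, axes as the vice: the block's foot centre lies here when clamped against the fixed jaw. Open jaws are 72.4 mm apart, so the block may stand 0 to 12.4 mm to +x of it (+6 mm: 6 mm free at each end). No finger fits between block end and jaw, so hold the block by its wide faces (across 30 mm) here; coming from the holder it must be put down and regrasped.
- wheel_axis (a point): point on the upright axis of the handwheel (rim 115 mm across), at the height of the crank's hinge, 106 mm above the bench; axes as the vice.
- wheel (a joint): handwheel, rad, 0 at the start, grows clockwise from above, end 4.6; 5 mm of jaw a rad, about 0.15 N m. Locked (play 0.04) until the crank is latched. A sprung brass pawl on 12 teeth (0.524 rad, 2.6 mm a click) stops it turning back: let go, it slips back to the last tooth passed. The seventh tooth holds at 3.58 rad, the eighth at 4.1: stop at 3.65 to 4.0.
- crank (a joint): folding crank, rad: 0 folded flat outward, 1.57 upright, latched from about 1.5, end stop 1.63; starts at 0 to 0.6, stays where left. Hinge 52 mm from the wheel axis, 106 mm above the bench; with the wheel at 0 the hinge lies on the vice's -y side of the axis, runs along the vice's x, and the folded crank points to the vice's -y. It takes 2 to 4 N at the grip.
- crank_grip_mid (a point): middle of the crank's red barrel grip (21 mm thick, 64 mm long, turns freely on its spindle), 60 mm from the hinge along the crank; the free end is 90 mm from the hinge. Folded flat it lies 106 mm above the bench; upright, its middle is 166 mm above the bench.
- lock_pin (a joint): brass lock pin beside the crank's hinge, m: 0 pressed down into its notch (wheel locked), 0.008 popped up (crank latched, wheel free). It pops up by itself when the crank reaches upright.
- jaw_face (a joint): how far the sprung steel face of the moving jaw has been pushed back, m: 0 relaxed, 0.010 solid; spring 2 N/mm. 0.005 is wanted.
- bearing: loose ball bearing, 52 mm across, 15 mm high, origin at the centre of its underside; lies somewhere on the bench in front of the vice. Not to be moved. (The finned cooler that takes up the bench to its right, 115 mm high, is fixed and begins at y = 0.06 m.)
- spanner10: loose small spanner, 24 x 150 x 7 mm (long along its y), origin at the centre of its underside; not to be moved.
- marker: loose marker pen, 14 x 130 x 19 mm, long along its y, origin at the centre of the underside; not to be moved.
- sleeve: loose copper sleeve, 28 mm across, 45 mm tall, standing behind the vice, origin at the centre of the underside; not to be moved.
- can_whitecap: loose spray can with a white cap, 66 mm across, 219 mm tall, to the left of the vice, origin at the centre of the underside; not to be moved.
Not all that is in view belongs to the job. Of the things shaped like the part that bears block_alu_centre, the aluminium one is meant.

How it is judged:
By the outcome, as a careful person would: the job done as asked, in the order asked, and still so for the second after the job is handed in, with the robot touching nothing.
It also fails if it takes over 72 s, if anything falls off the work surface, if the arm or the gripper's body presses on something with over 40 N, if the wrist force passes 120 N, or if a joint passes its speed limit or range.

## Working session

There is one attempt and no reset: what is moved stays moved. The work goes in short steps, Python scripts to look and compute and a tool call to move; the robot and the scene stay as the last step left them, time stands still between calls to the robot, and variables do not carry over. Pictures are saved under pics/ and viewed, and the job is handed in when it is done.

Besides the shell and the picture viewer there is one more tool, called in YAML: its name, and indented under it one key for each argument. send_rows: Moves the arm, as the interface text tells. Its arguments: {"type":"object","properties":{"increments":{"type":"array","items":{"type":"object","properties":{"slide":{"type":"array","items":{"type":"number"}},"roll":{"type":"number"},"grip":{"type":"number"}}}},"grip_force":{"type":"number"}},"required":["increments"]}

```bash
ls; mkdir -p pics
python3 - <<'E'
from rig import arm, snapshot, camera_model
import cv2
for n in("side","top"):
    cv2.imwrite(f"pics/{n}0.png",snapshot(n)); print(n,camera_model(n))
s=arm.observe(); print(s)
E
```

```text
pics
side {'vertical_fov': 52.65065234437327, 'cx': 318.39750414582676, 'cy': 236.65954240927152, 'origin': array([ 0.27368852, -0.29348609,  0.64476882]), 'rotation': array([ 0.88652383,  0.42447904, -0.084721  , -0.16344845])}
top {'vertical_fov': 50.980853417880404, 'cx': 319.5940943299227, 'cy': 238.40837806049106, 'origin': array([0.46659861, 0.31036669, 0.95666929]), 'rotation': array([-0.69834214, -0.02977981,  0.00962836,  0.71507952])}
{'time_s': 0.1, 'q': array([1.18300389e+00, 8.73873641e-02, 1.75239466e-01, 1.65980059e+00,
       5.38401365e-06, 1.57077139e+00]), 'joint_velocities': array([ 0.00097856, -0.00058023,  0.00082427,  0.00012459, -0.00102753,
       -0.00103823]), 'joint_efforts': array([-3.96620089e-04, -5.21564233e+01,  4.65654051e+01,  1.60863146e-02,
       -7.20857452e-05, -7.74384290e-08]), 'tool_pos': array([0.20790867, 0.50898931, 0.24167709]), 'eef_rot': array([-1.13649829e-04,  1.92671291e-01,  9.81263187e-01, -5.64765116e-04]), 'wrist_force': array([-0.17294413,  0.24599434, -0.51803333]), 'ft_torque': array([-0.00757954,  0.00019295, -0.02087145]), 'grip_width': 0.08566492297171983}
```

View pics/side0.png

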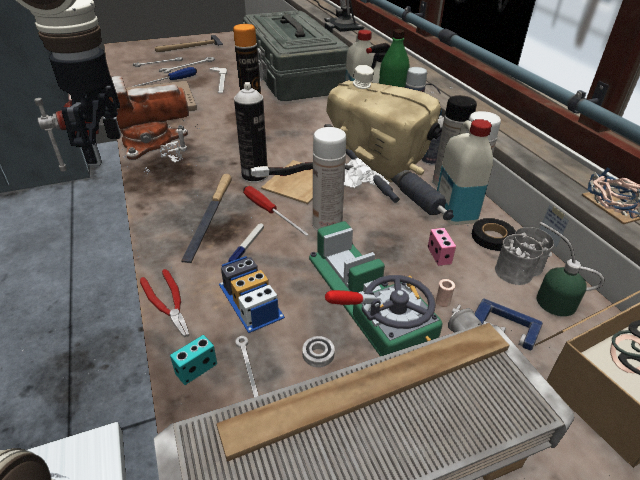

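View pics/top0.png

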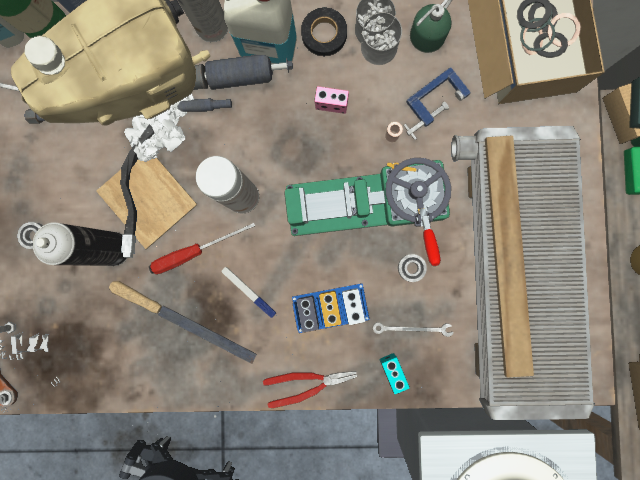

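```bash
cat > h.py <<'E'
import numpy as np, cv2
from scipy.spatial.transform import Rotation as R
from rig import arm, snapshot, camera_model, trace
def cam(n):
    m=camera_model(n); f=240/np.tan(np.radians(m['vertical_fov'])/2)
    w,x,y,z=m['rotation']; return f,m['cx'],m['cy'],np.array(m['origin']),R.from_quat([x,y,z,w]).as_matrix()
def proj(n,P):
    f,cx,cy,o,r=cam(n); p=(np.atleast_2d(P)-o)@r
    return np.c_[cx+f*p[:,0]/-p[:,2], cy-f*p[:,1]/-p[:,2]]
def ray(n,uv):
    f,cx,cy,o,r=cam(n); d=r@np.array([(uv[0]-cx)/f,-(uv[1]-cy)/f,-1]); return o,d
def onz(n,uv,z):
    o,d=ray(n,uv); return o+d*(z-o[2])/d[2]
def tri(uvs,uvt):
    o1,d1=ray('side',uvs);o2,d2=ray('top',uvt)
    A=np.c_[d1,-d2]; t=np.linalg.lstsq(A,o2-o1,rcond=None)[0]
    a,b=o1+d1*t[0],o2+d2*t[1]; return (a+b)/2,np.linalg.norm(a-b)
def crop(img,x0,y0,x1,y1,k,fn): cv2.imwrite(fn,cv2.resize(img[y0:y1,x0:x1],None,fx=k,fy=k,interpolation=cv2.INTER_CUBIC))
E
python3 - <<'E'
from h import *
s=snapshot('side');t=snapshot('top')
crop(t,275,140,475,290,4,'pics/t_vice.png'); crop(t,270,250,470,400,4,'pics/t_hold.png')
crop(s,210,210,450,360,3.3,'pics/s_vice.png')
for q in ['block_alu_centre','holder','ratchet_vice','wheel','crank','crank_grip_mid','bearing','spanner10','marker','sleeve','can_whitecap']:
    for c in ('side','top'):
        for d in trace(q,c)[:3]:
            r=d['region']; ys,xs=np.where(r)
            print(q,c,round(d['confidence'],2),np.round(d['location']),r.sum(),[xs.min(),ys.min(),xs.max(),ys.max()])
            if q in('ratchet_vice','holder','block_alu_centre','crank','wheel') : np.save(f'r_{q}_{c}.npy',r) if d is not None else 0
print(proj('top',[[0,0,0],[.5,.3,0]]))
E
```

```text
block_alu_centre side 0.82 [255. 300.] 698 [np.int64(239), np.int64(286), np.int64(276), np.int64(325)]
block_alu_centre side 0.75 [443. 245.] 705 [np.int64(429), np.int64(228), np.int64(453), np.int64(263)]
block_alu_centre side 0.74 [191. 362.] 1484 [np.int64(170), np.int64(335), np.int64(216), np.int64(384)]
block_alu_centre top 0.87 [394. 374.] 608 [np.int64(380), np.int64(354), np.int64(407), np.int64(392)]
block_alu_centre top 0.67 [351. 304.] 576 [np.int64(342), np.int64(289), np.int64(363), np.int64(323)]
block_alu_centre top 0.67 [329.  98.] 743 [np.int64(314), np.int64(87), np.int64(347), np.int64(113)]
holder side 0.96 [260. 313.] 948 [np.int64(220), np.int64(256), np.int64(283), np.int64(331)]
holder top 0.8 [338. 307.] 925 [np.int64(292), np.int64(283), np.int64(368), np.int64(332)]
ratchet_vice side 0.8 [375. 296.] 9113 [np.int64(309), np.int64(221), np.int64(442), np.int64(355)]
ratchet_vice top 0.93 [379. 199.] 9566 [np.int64(285), np.int64(158), np.int64(450), np.int64(265)]
wheel side 0.56 [390. 301.] 3086 [np.int64(325), np.int64(275), np.int64(435), np.int64(328)]
[... 898 characters left out ...]
83 [np.int64(236), np.int64(336), np.int64(258), np.int64(396)]
spanner10 top 0.79 [412. 329.] 416 [np.int64(373), np.int64(323), np.int64(452), np.int64(336)]
marker side 0.75 [246. 247.] 327 [np.int64(228), np.int64(224), np.int64(262), np.int64(261)]
sleeve side 0.72 [446. 290.] 385 [np.int64(436), np.int64(279), np.int64(454), np.int64(306)]
sleeve top 0.78 [395. 131.] 222 [np.int64(386), np.int64(123), np.int64(401), np.int64(140)]
can_whitecap side 0.93 [328. 172.] 3032 [np.int64(313), np.int64(127), np.int64(345), np.int64(229)]
can_whitecap top 0.56 [226. 186.] 2329 [np.int64(196), np.int64(156), np.int64(257), np.int64(212)]
[[510.38647926 518.06801308]
 [339.31908177 248.60399543]]
```

View pics/t_vice.png

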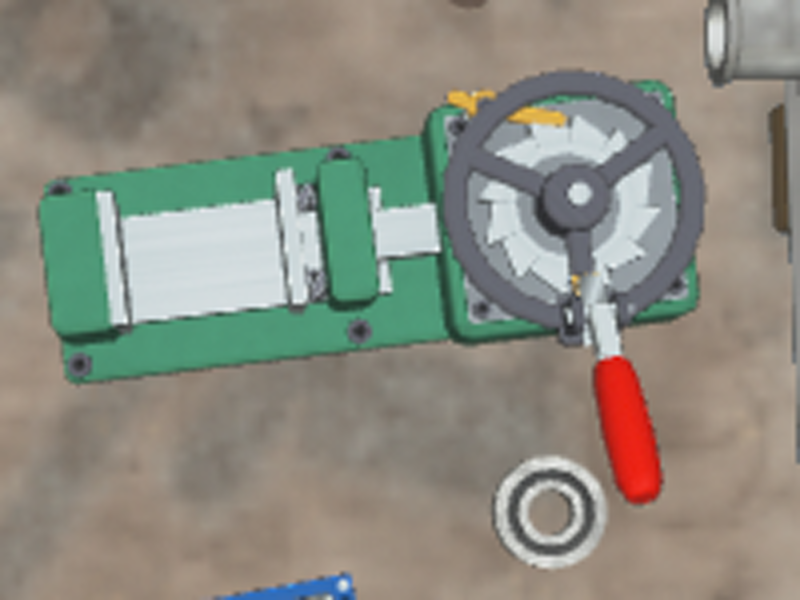

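View pics/t_hold.png

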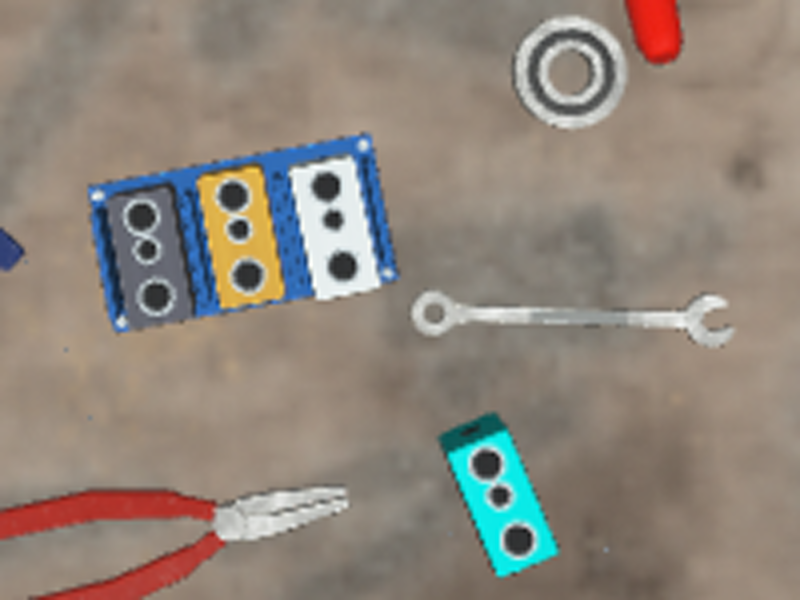

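View pics/s_vice.png

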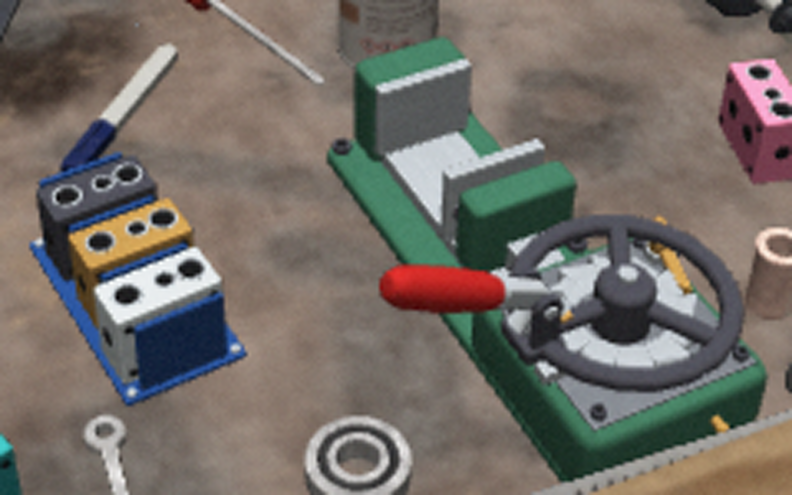

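Run:
```python
from h import *
V=lambda a:((a[0]+.5)/4-.5+275,(a[1]+.5)/4-.5+140)
H=lambda a:((a[0]+.5)/4-.5+270,(a[1]+.5)/4-.5+250)
S=lambda a:((a[0]+.5)/3.3-.5+210,(a[1]+.5)/3.3-.5+210)
P=lambda *a:print(a[0],*[np.round(np.array(x)*1000,1) for x in a[1:]])
c=np.array([onz('top',H(p),.004) for p in [(90,187),(368,134),(397,277),(118,332)]])
P('holder',c,c.mean(0)); P('lens',np.linalg.norm(c-np.roll(c,-1,0),axis=1))
# side: base corners visible L(32,243) B(128,402) R(245,352)
P('holder side',[onz('side',S(p),.004) for p in [(32,243),(128,402),(245,352)]])
P('alu top corners',[onz('top',H(p),.052) for p in [(290,167),(352,155),(381,288),(317,301)]])
P('alu side',[onz('side',S(p),.052) for p in [(95,293),(211,249),(223,294),(106,329)]])
P('hub',*tri(S((627,273)),V((579,193))))
P('fixed face top edge',[onz('top',V(p),.075) for p in [(112,191),(130,326)]])
P('fixed face side',[onz('side',S(p),.075) for p in [(377,96),(470,63)]])
P('moving face top edge left',[onz('top',V(p),.075) for p in [(276,171),(293,307)]])
P('moving side',[onz('side',S(p),.075) for p in [(443,180),(543,144)]])
P('baseTR/..housing',[onz('top',V(p),.06) for p in [(428,108),(450,343),(698,310),(672,82)]])
P('base left',[onz('top',V(p),.0) for p in [(66,382),(40,188)]])
P('grip end',*tri(S((382,288)),V((643,500))))
P('grip base',*tri(S((505,292)),V((610,362))))
for q,z in (('bearing',.015),('sleeve',.045)):
  for c in('side','top'):
    l=trace(q,c)[0]['location']; P(q,onz(c,l,z))
P('bearing',onz('top',V((550,512)),.015),onz('side',S((358,458)),.015))
```

```text
holder [[411.8 391.3   4. ]
 [433.9 259.7   4. ]
 [366.8 248.    4. ]
 [343.8 379.4   4. ]] [389.1 319.6   4. ]
lens [133.4  68.1 133.4  69.1]
holder side [[344.5 383.6   4. ]
 [365.7 251.2   4. ]
 [432.5 262.5   4. ]]
alu top corners [[421.6 297.5  52. ]
 [426.3 269.7  52. ]
 [367.1 258.4  52. ]
 [361.9 287.   52. ]]
alu side [[361.4 285.7  52. ]
 [426.1 295.5  52. ]
 [422.2 262.1  52. ]
 [360.6 259.6  52. ]]
hub [595.8 162.6  99.8] 2.1
fixed face top edge [[607.1 362.9  75. ]
 [547.1 356.2  75. ]]
fixed face side [[544.4 357.7  75. ]
 [606.4 367.2  75. ]]
moving face top edge left [[614.  290.3  75. ]
 [553.6 284.4  75. ]]
moving side [[551.  279.4  75. ]
 [614.1 287.2  75. ]]
baseTR/..housing [[643.1 221.2  60. ]
 [537.2 214.6  60. ]
 [549.1 104.5  60. ]
 [651.7 112.2  60. ]]
base left [[527.9 391.2   0. ]
 [621.5 401.9   0. ]]
grip end [464.2 150.  149.2] 3.1
grip base [524.  154.8 120.2] 2.2
bearing [459.2 172.1  15. ]
bearing [472.5 162.   15. ]
sleeve [706.  184.5  45. ]
sleeve [711.  193.6  45. ]
bearing [460.9 165.9  15. ] [460.1 168.   15. ]
```

send_rows:
  increments:
    - {"slide": [18.6, -23, -12], "roll": -5.85, "grip": 1}
    - {"slide": [18.6, -23, -12], "roll": -5.85, "grip": 1}
    - {"slide": [18.6, -23, -12], "roll": -5.85, "grip": 1}
    - {"slide": [18.6, -23, -12], "roll": -5.85, "grip": 1}
    - {"slide": [18.6, -23, -12], "roll": -5.85, "grip": 1}
    - {"slide": [18.6, -23, -12], "roll": -5.85, "grip": 1}
    - {"slide": [18.6, -23, -12], "roll": -5.85, "grip": 1}
    - {"slide": [18.6, -23, -12], "roll": -5.85, "grip": 1}
    - {"slide": [18.6, -23, -12], "roll": -5.85, "grip": 1}
    - {"slide": [18.6, -23, -12], "roll": -5.85, "grip": 1}

```text
time_s: 2.5
tool_pos: [0.3946, 0.2781, 0.122]
eef_rot: [0.0, 0.649, 0.761, 0.0]
wrist_force: [0.1, 1.0, -0.7]
grip_width: 0.0854
```

```bash
cat >> h.py <<'E'
def st():
    o=arm.observe(); w,x,y,z=o['eef_rot']; M=R.from_quat([x,y,z,w]).as_matrix()
    print('t',round(o['time_s'],2),'tcp',np.round(o['tool_pos']*1000,1),'yang',round(np.degrees(np.arctan2(M[1,1],M[0,1])),2),'F',np.round(o['wrist_force'],1),'T',np.round(o['ft_torque'],2),'w',round(o['grip_width']*1000,1),'q',np.round(o['q'],2)); return o
E
python3 - <<'E'
from h import *
st()
s=snapshot('side');t=snapshot('top')
crop(t,270,210,470,360,4,'pics/t1.png'); crop(s,180,200,380,350,4,'pics/s1.png')
E
```

```text
t 2.5 tcp [394.6 278.1 122. ] yang 9.04 F [ 0.1  1.  -0.7] T [ 0.04 -0.05 -0.03] w 85.4 q [ 0.61 -0.09 -0.23  1.43 -0.    2.03]
```

View pics/t1.png

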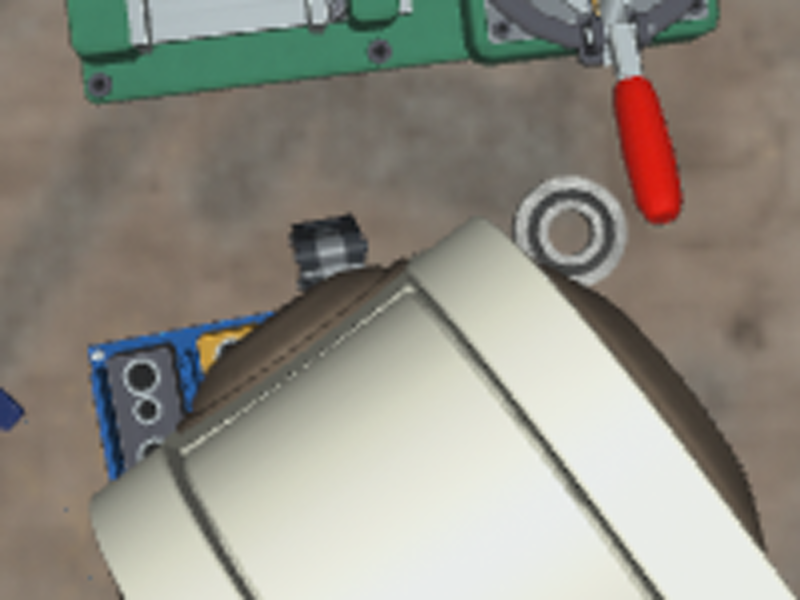

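View pics/s1.png

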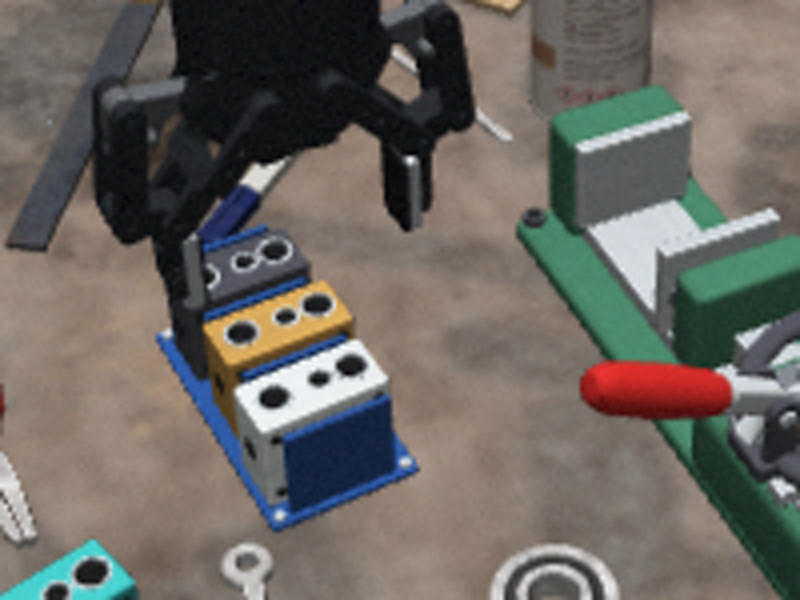

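Run:
```python
from h import *
o=arm.observe();p=o['tool_pos'];u=np.array([np.cos(np.radians(9)),np.sin(np.radians(9)),0])
for sgn in(-1,1):
  for z in (-.011,.002,.02):
    q=p+u*sgn*.0427+[0,0,-0+z]
    print(sgn,z,(proj('side',q)[0]-[180,200])*4, (proj('top',q)[0]-[270,210])*4)
```

```text
-1 -0.011 [208.26039725 323.94211513] [360.93696664 497.23503904]
-1 0.002 [204.93710955 299.86911251] [362.56924701 501.51221756]
-1 0.02 [200.21614851 265.67173994] [364.91599252 507.66155907]
1 -0.011 [401.96617161 252.82131869] [323.45447002 294.56565591]
1 0.002 [400.77444396 229.05369252] [324.49073299 295.64808779]
1 0.02 [399.08338171 195.32741702] [325.98023294 297.20394983]
```

send_rows:
  increments:
    - {"slide": [0, 1, -14], "roll": 0, "grip": 1}
    - {"slide": [0, 0, -14], "roll": 0, "grip": 1}
    - {"slide": [0, 0, -14], "roll": 0, "grip": 1}
    - {"slide": [0, 0, -14], "roll": 0, "grip": 1}
    - {"slide": [0, 0, -14], "roll": 0, "grip": 1}
    - {"slide": [0, 0, -14], "roll": 0, "grip": 1}

```text
time_s: 3.2
tool_pos: [0.3937, 0.2803, 0.0369]
eef_rot: [-0.0, 0.647, 0.762, -0.0]
wrist_force: [-0.5, -0.8, 0.8]
grip_width: 0.0856
```

send_rows:
  increments:
    - {"slide": [0, 0, -7], "roll": 0, "grip": 1}
    - {"slide": [0, 0, -7], "roll": 0, "grip": 1}

```text
time_s: 3.4
tool_pos: [0.3939, 0.2802, 0.0236]
eef_rot: [-0.0, 0.648, 0.762, -0.0]
wrist_force: [-0.5, -0.2, 0.0]
grip_width: 0.0854
```

Run:
```python
from h import *
st()
s=snapshot('side')
crop(s,200,230,360,350,5,'pics/s2.png')
```

```text
t 3.4 tcp [393.9 280.2  23.6] yang 9.28 F [-0.5 -0.2  0. ] T [-0.03  0.02 -0.05] w 85.4 q [ 0.62 -0.04 -0.38  1.23  0.    2.03]
```

View pics/s2.png

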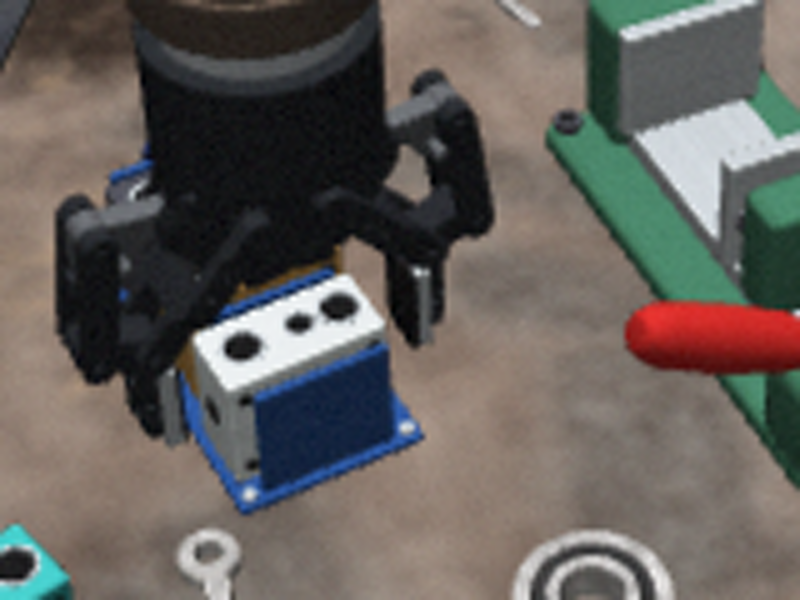

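Run:
```python
from h import *
o=arm.observe();p=o['tool_pos'];a=np.radians(9.28);u=np.array([np.cos(a),np.sin(a),0]);v=np.array([-np.sin(a),np.cos(a),0])
img=snapshot('side'); k=5; big=cv2.resize(img[230:350,200:360],None,fx=k,fy=k,interpolation=cv2.INTER_CUBIC)
def L(P,Q,c):
    a=[tuple(int(x) for x in (proj('side',X)[0]-[200,230]+.5)*k) for X in(P,Q)]; cv2.line(big,*a,c,1)
for s in(-1,1):
    c=[p+u*s*.0427+v*e+np.array([0,0,z]) for e,z in((-.011,0.002),(.011,.002),(.011,.03),(-.011,.03))]
    for i in range(4): L(c[i],c[(i+1)%4],(0,0,255))
b=np.array([p[0],p[1],0])
for z in(.004,.052):
    c=[b+u*i*.03+v*j*.015+np.array([0,0,z]) for i,j in((1,1),(1,-1),(-1,-1),(-1,1))]
    for i in range(4): L(c[i],c[(i+1)%4],(0,255,0))
cv2.imwrite('pics/s3.png',big)
```

```text
(no output)
```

View pics/s3.png

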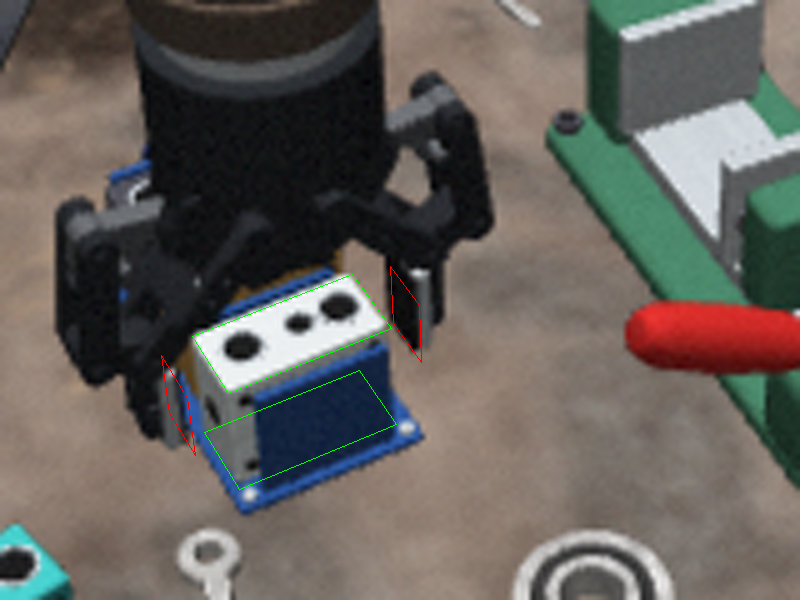

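send_rows:
  increments:
    - {"slide": [0, 0, 0], "roll": 0, "grip": 0.6}
    - {"slide": [0, 0, 0], "roll": 0, "grip": 0.6}
    - {"slide": [0, 0, 0], "roll": 0, "grip": 0.6}
    - {"slide": [0, 0, 0], "roll": 0, "grip": 0.6}
    - {"slide": [0, 0, 0], "roll": 0, "grip": 0.6}
    - {"slide": [0, 0, 0], "roll": 0, "grip": 0.6}
  grip_force: 45

```text
time_s: 4.1
tool_pos: [0.3945, 0.2805, 0.0252]
eef_rot: [0.0, 0.648, 0.762, 0.001]
wrist_force: [-0.2, -0.2, 6.2]
grip_width: 0.0595
```

Run:
```python
from h import *
st()
```

```text
t 4.1 tcp [394.5 280.5  25.2] yang 9.28 F [-0.2 -0.2  6.2] T [-0.11  0.2  -0.02] w 59.5 q [ 0.62 -0.04 -0.38  1.23  0.    2.03]
```

send_rows:
  increments:
    - {"slide": [0, 0, 4], "roll": 0, "grip": 0.6}
    - {"slide": [0, 0, 8], "roll": 0, "grip": 0.6}
    - {"slide": [0, 0, 12], "roll": 0, "grip": 0.6}
    - {"slide": [0, 0, 16], "roll": 0, "grip": 0.6}
    - {"slide": [0, 0, 16], "roll": 0, "grip": 0.6}
    - {"slide": [0, 0, 14], "roll": 0, "grip": 0.6}

```text
time_s: 4.7
tool_pos: [0.3942, 0.2803, 0.096]
eef_rot: [0.0, 0.648, 0.762, 0.0]
wrist_force: [0.0, 0.4, -1.7]
grip_width: 0.0596
```

Run:
```python
from h import *
st()
s=snapshot('side')
crop(s,200,200,360,320,5,'pics/s4.png')
```

```text
t 4.7 tcp [394.2 280.3  96. ] yang 9.28 F [ 0.   0.4 -1.7] T [-0.04  0.01  0.02] w 59.6 q [ 0.62 -0.08 -0.27  1.38  0.    2.03]
```

View pics/s4.png

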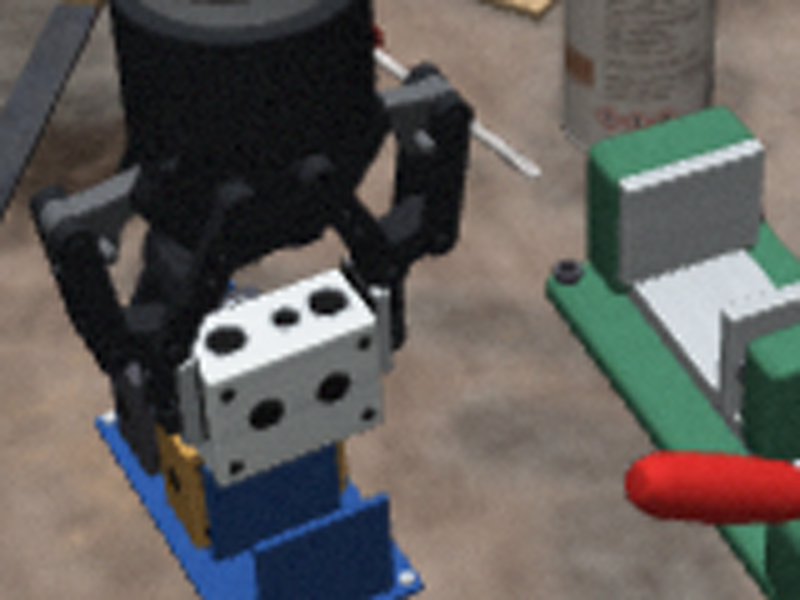

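send_rows:
  increments:
    - {"slide": [9, 2, 0], "roll": 8.4, "grip": 0.6}
    - {"slide": [9, 2, 0], "roll": 8.4, "grip": 0.6}
    - {"slide": [9, 2, 0], "roll": 8.4, "grip": 0.6}
    - {"slide": [9, 2, 0], "roll": 8.4, "grip": 0.6}
    - {"slide": [9, 2, 0], "roll": 8.4, "grip": 0.6}
    - {"slide": [9, 2, 0], "roll": 8.4, "grip": 0.6}
    - {"slide": [9, 2, 0], "roll": 8.4, "grip": 0.6}
    - {"slide": [9, 2, 0], "roll": 8.4, "grip": 0.6}
    - {"slide": [9, 2, 0], "roll": 8.4, "grip": 0.6}
    - {"slide": [9, 2, 0], "roll": 8.4, "grip": 0.6}

```text
time_s: 5.75
tool_pos: [0.4843, 0.3002, 0.0942]
eef_rot: [-0.0, -0.032, 0.999, -0.0]
wrist_force: [0.2, -0.3, -1.3]
grip_width: 0.0594
```

send_rows:
  increments:
    - {"slide": [0, 0, -10], "roll": 2.2, "grip": 0.6}
    - {"slide": [0, 0, -16], "roll": 0, "grip": 0.6}
    - {"slide": [0, 0, -16], "roll": 0, "grip": 0.6}
    - {"slide": [0, 0, -14], "roll": 0, "grip": 0.6}
    - {"slide": [0, 0, -8], "roll": 0, "grip": 0.6}

```text
time_s: 6.25
tool_pos: [0.4835, 0.2998, 0.0289]
eef_rot: [-0.001, -0.048, 0.999, -0.0]
wrist_force: [0.4, -1.0, -1.7]
grip_width: 0.0592
```

Run:
```python
from h import *
st()
s=snapshot('side')
crop(s,220,180,380,300,5,'pics/s5.png')
t=snapshot('top')
crop(t,270,180,470,330,4,'pics/t5.png')
```

```text
t 6.25 tcp [483.5 299.8  28.9] yang 95.48 F [ 0.4 -1.  -1.7] T [-0.01  0.06  0.  ] w 59.2 q [ 0.56  0.16 -0.16  1.25 -0.    0.46]
```

View pics/s5.png

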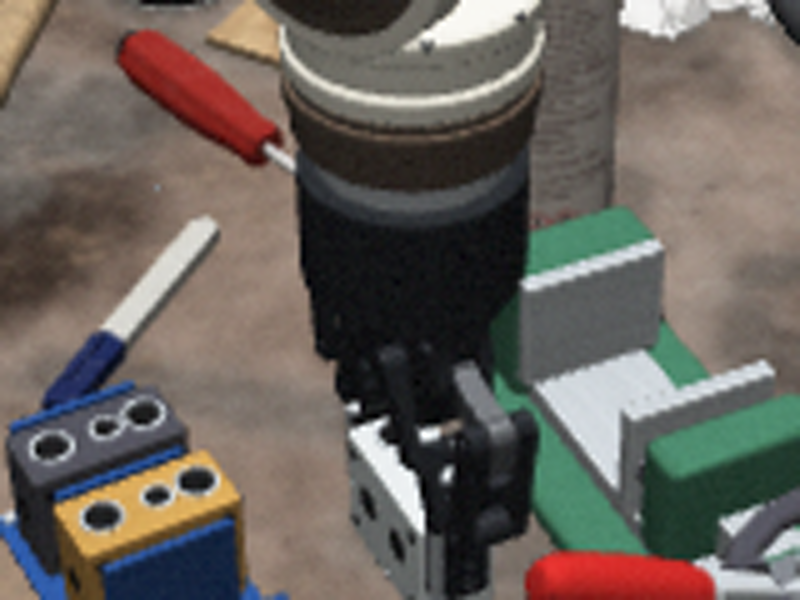

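View pics/t5.png

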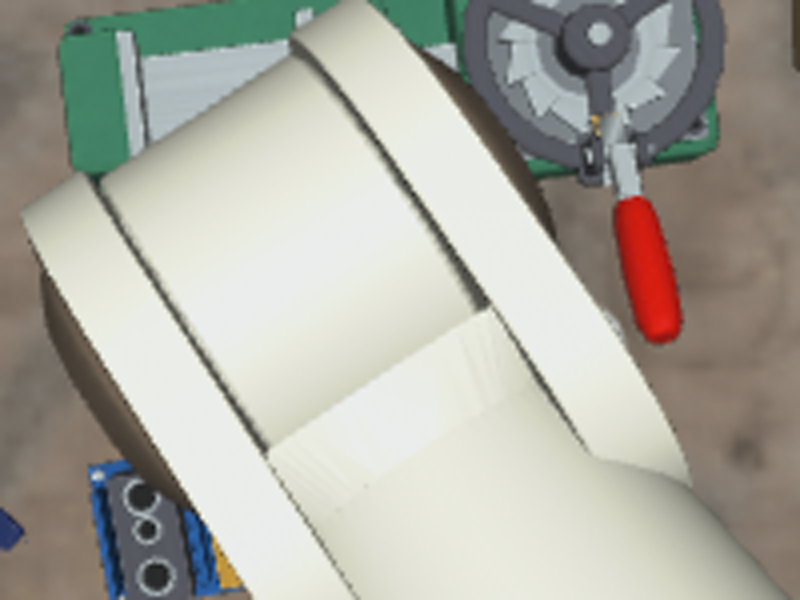

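send_rows:
  increments:
    - {"slide": [0, 0, -3], "roll": 0, "grip": 0.6}
    - {"slide": [0, 0, -2], "roll": 0, "grip": 0.6}
    - {"slide": [0, 0, -1], "roll": 0, "grip": 0.6}
    - {"slide": [0, 0, 0], "roll": 0, "grip": 0.6}

```text
time_s: 6.75
tool_pos: [0.4841, 0.3002, 0.0245]
eef_rot: [0.0, -0.048, 0.999, 0.0]
wrist_force: [-0.1, -0.4, -2.6]
grip_width: 0.06
```

send_rows:
  increments:
    - {"slide": [0, 0, -1], "roll": 0, "grip": 0.6}
    - {"slide": [0, 0, -1], "roll": 0, "grip": 0.6}

```text
time_s: 6.95
tool_pos: [0.4841, 0.3002, 0.0224]
eef_rot: [0.0, -0.048, 0.999, 0.0]
wrist_force: [-0.4, 0.2, -1.8]
grip_width: 0.0597
```

send_rows:
  increments:
    - {"slide": [0, 0, -1], "roll": 0, "grip": 0.6}
    - {"slide": [0, 0, -0.7], "roll": 0, "grip": 0.6}

```text
time_s: 7.15
tool_pos: [0.4841, 0.3002, 0.0212]
eef_rot: [0.0, -0.048, 0.999, 0.0]
wrist_force: [-4.0, -2.9, 9.2]
grip_width: 0.0595
```

send_rows:
  increments:
    - {"slide": [0, 0, -0.7], "roll": 0, "grip": 0.6}
    - {"slide": [0, 0, 0], "roll": 0, "grip": 0.6}

```text
time_s: 7.35
tool_pos: [0.484, 0.3002, 0.0212]
eef_rot: [0.0, -0.048, 0.999, 0.0]
wrist_force: [-3.9, -3.7, 8.9]
grip_width: 0.0595
```

send_rows:
  increments:
    - {"slide": [0, 0, 0], "roll": 0, "grip": 1}
    - {"slide": [0, 0, 0], "roll": 0, "grip": 1}
    - {"slide": [0, 0, 0], "roll": 0, "grip": 1}
    - {"slide": [0, 0, 0], "roll": 0, "grip": 1}
    - {"slide": [0, 0, 10], "roll": 0, "grip": 1}
    - {"slide": [0, 0, 20], "roll": 0, "grip": 1}
    - {"slide": [0, 0, 20], "roll": 0, "grip": 1}
    - {"slide": [0, 0, 20], "roll": 0, "grip": 1}
    - {"slide": [0, 0, 10], "roll": -8, "grip": 1}
    - {"slide": [0, 0, 0], "roll": -8, "grip": 1}

```text
time_s: 8.35
tool_pos: [0.4849, 0.3007, 0.1027]
eef_rot: [0.001, 0.094, 0.996, 0.001]
wrist_force: [-0.2, 0.4, 0.1]
grip_width: 0.0854
```

send_rows:
  increments:
    - {"slide": [0, 0, 0], "roll": -8.3, "grip": 0.65}
    - {"slide": [0, 0, 0], "roll": -8.3, "grip": 0.65}
    - {"slide": [0, 0, 0], "roll": -8.3, "grip": 0.65}
    - {"slide": [0, 0, 0], "roll": -8.3, "grip": 0.65}
    - {"slide": [0, 0, 0], "roll": -8.2, "grip": 0.65}
    - {"slide": [0, 0, 0], "roll": -8.2, "grip": 0.65}
    - {"slide": [0, 0, 0], "roll": -8.2, "grip": 0.65}
    - {"slide": [0, 0, 0], "roll": -8.2, "grip": 0.65}
    - {"slide": [0, 0, 0], "roll": -8, "grip": 0.65}
    - {"slide": [0, 0, 0], "roll": 0, "grip": 0.65}

```text
time_s: 9.35
tool_pos: [0.4841, 0.3002, 0.1006]
eef_rot: [0.0, 0.673, 0.739, 0.0]
wrist_force: [-0.2, 0.1, 0.4]
grip_width: 0.0557
```

Run:
```python
from h import *
st()
s=snapshot('side')
crop(s,220,190,380,310,5,'pics/s6.png')
```

```text
t 9.35 tcp [484.1 300.2 100.6] yang 5.36 F [-0.2  0.1  0.4] T [ 0.01  0.05 -0.  ] w 55.7 q [ 0.56  0.13 -0.06  1.39 -0.    2.03]
```

View pics/s6.png

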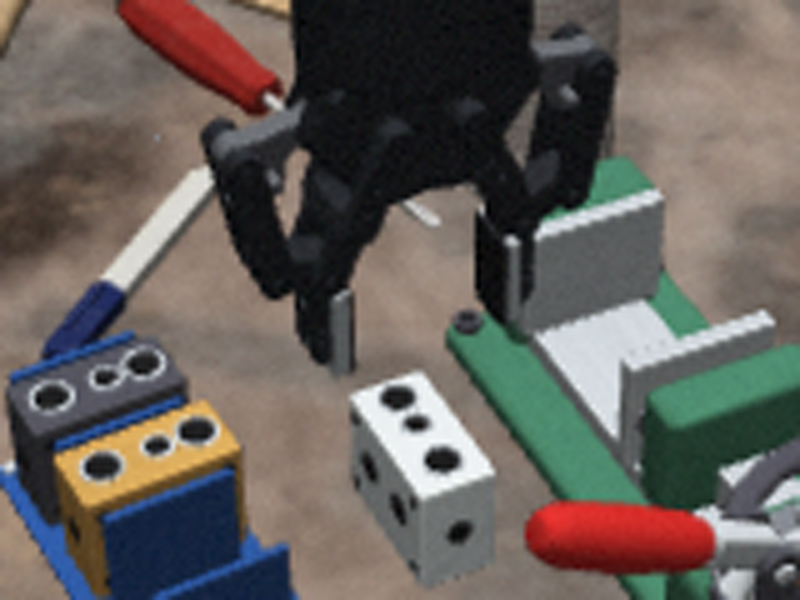

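Run:
```python
from h import *
S=lambda a:((a[0]+.5)/5-.5+220,(a[1]+.5)/5-.5+190)
c=np.array([onz('side',S(p),.048) for p in [(350,395),(419,373),(495,470),(425,497)]]);print((c*1000).round(1),c.mean(0)*1000)
```

```text
[[466.9 330.1  48. ]
 [494.4 332.6  48. ]
 [502.1 275.4  48. ]
 [474.6 271.5  48. ]] [484.50704725 302.39172588  48.        ]
```

send_rows:
  increments:
    - {"slide": [0, 0, -20], "roll": 0, "grip": 0.65}
    - {"slide": [0, 0, -20], "roll": 0, "grip": 0.65}
    - {"slide": [0, 0, -20], "roll": 0, "grip": 0.65}
    - {"slide": [0, 0, -15], "roll": 0, "grip": 0.65}
    - {"slide": [0, 0, -3], "roll": 0, "grip": 0.65}
    - {"slide": [0, 0, 0], "roll": 0, "grip": 0.25}
    - {"slide": [0, 0, 0], "roll": 0, "grip": 0.25}
    - {"slide": [0, 0, 0], "roll": 0, "grip": 0.25}
    - {"slide": [0, 0, 0], "roll": 0, "grip": 0.25}
    - {"slide": [0, 0, 0], "roll": 0, "grip": 0.25}
  grip_force: 45

```text
time_s: 10.4
tool_pos: [0.4846, 0.3005, 0.023]
eef_rot: [0.0, 0.672, 0.74, 0.001]
wrist_force: [-0.2, 0.4, 5.7]
grip_width: 0.0294
```

Run:
```python
from h import *
st()
```

```text
t 10.4 tcp [484.6 300.5  23. ] yang 5.49 F [-0.2  0.4  5.7] T [-0.09  0.09 -0.01] w 29.4 q [ 0.56  0.16 -0.17  1.24 -0.    2.03]
```

send_rows:
  increments:
    - {"slide": [0, 0, 5], "roll": 0, "grip": 0.25}
    - {"slide": [0, 0, 12], "roll": 0, "grip": 0.25}
    - {"slide": [0, 0, 18], "roll": 0, "grip": 0.25}
    - {"slide": [0, 0, 20], "roll": 0, "grip": 0.25}
    - {"slide": [0, 0, 20], "roll": 0, "grip": 0.25}
    - {"slide": [0, 0, 15], "roll": 0, "grip": 0.25}

```text
time_s: 11.0
tool_pos: [0.4842, 0.3003, 0.1139]
eef_rot: [0.0, 0.672, 0.74, 0.001]
wrist_force: [1.0, -0.2, -0.9]
grip_width: 0.0299
```

send_rows:
  increments:
    - {"slide": [10, 2.5, 0], "roll": 0, "grip": 0.25}
    - {"slide": [16, 4, 0], "roll": 0, "grip": 0.25}
    - {"slide": [16, 4, 0], "roll": 0, "grip": 0.25}
    - {"slide": [16, 4, 0], "roll": 0, "grip": 0.25}
    - {"slide": [16, 4, 0], "roll": 0, "grip": 0.25}
    - {"slide": [13, 4, 0], "roll": 0, "grip": 0.25}
    - {"slide": [8, 2, 0], "roll": 0, "grip": 0.25}
    - {"slide": [0, 0, 0], "roll": 0, "grip": 0.25}

```text
time_s: 11.8
tool_pos: [0.5796, 0.3246, 0.1105]
eef_rot: [-0.0, 0.673, 0.74, -0.001]
wrist_force: [-0.4, 0.1, -1.5]
grip_width: 0.0295
```

Run:
```python
from h import *
st()
s=snapshot('side')
crop(s,260,170,420,290,5,'pics/s7.png')
t=snapshot('top')
crop(t,270,140,470,290,4,'pics/t7.png')
```

```text
t 11.8 tcp [579.6 324.6 110.5] yang 5.46 F [-0.4  0.1 -1.5] T [-0.03  0.02 -0.02] w 29.5 q [ 0.51  0.35  0.24  1.45 -0.    1.99]
```

View pics/s7.png

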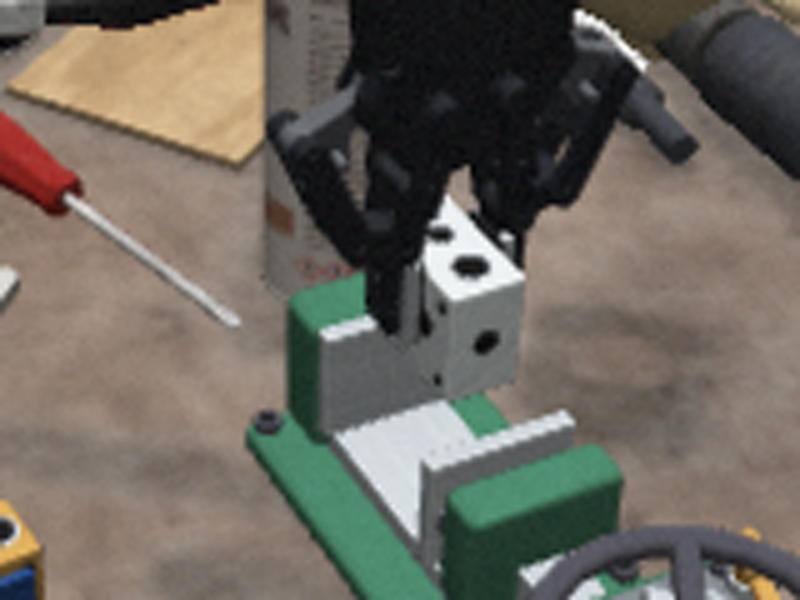

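View pics/t7.png

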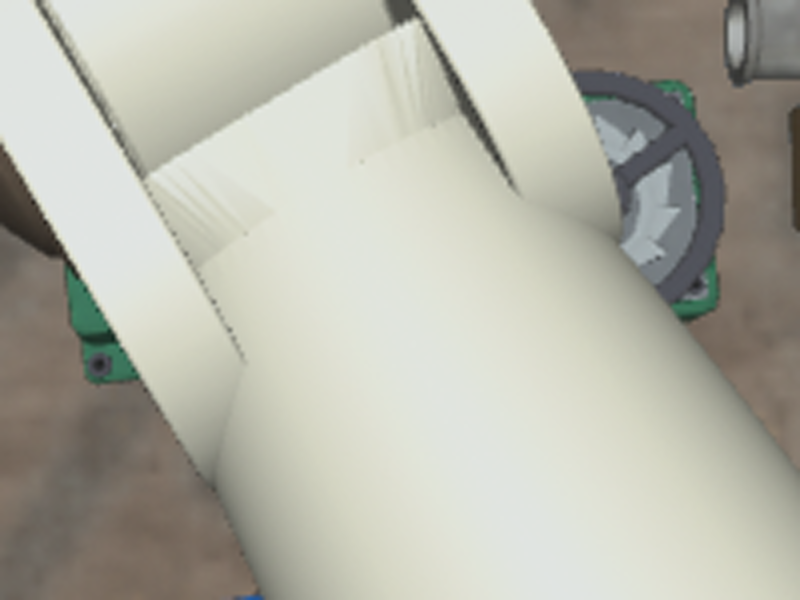

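Run:
```python
from h import *
print(onz('top',(214,176),.219), onz('side',(329,133),.219))
t=snapshot('top'); cv2.imwrite('pics/t8.png',t); s=snapshot('side'); cv2.imwrite('pics/s8.png',s)
S=lambda a:((a[0]+.5)/5-.5+260,(a[1]+.5)/5-.5+170)
for z in (.084,.086): print(np.round([onz('side',S(p),.048+z)*1000 for p in [(522,274),(448,303)]]),np.round([onz('side',S(p),z)*1000 for p in [(443,398),(516,378)]]) )
```

```text
[0.60482451 0.4859092  0.219     ] [0.60435691 0.48906518 0.219     ]
[[598. 305. 132.]
 [567. 299. 132.]] [[570. 305.  84.]
 [599. 306.  84.]]
[[597. 303. 134.]
 [566. 297. 134.]] [[569. 302.  86.]
 [598. 303.  86.]]
```

View pics/s8.png

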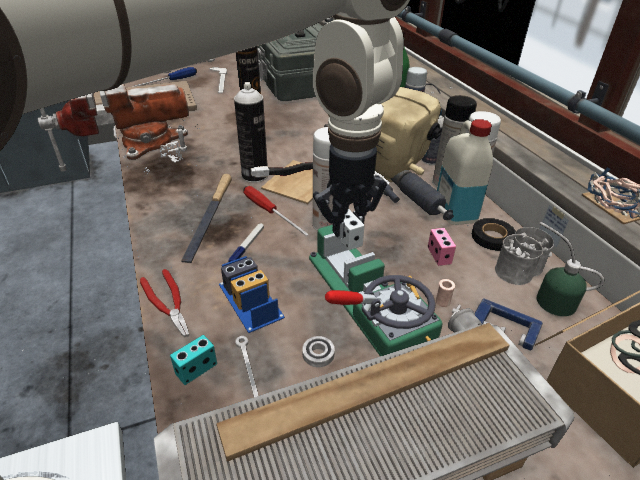

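View pics/t8.png

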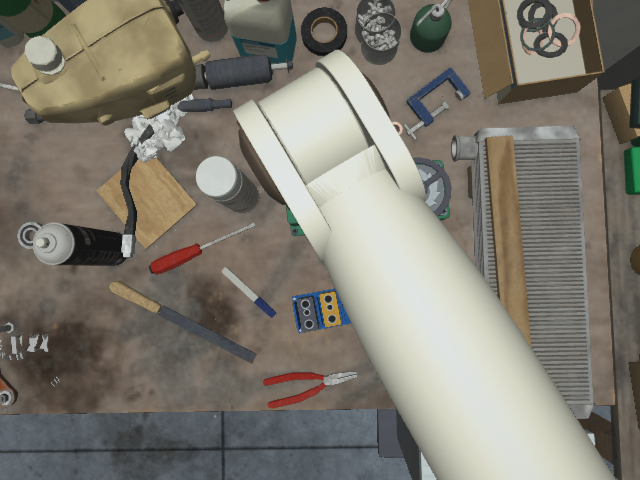

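send_rows:
  increments:
    - {"slide": [0, 0, -6], "roll": 0, "grip": 0.25}
    - {"slide": [0, 0, -8], "roll": 0, "grip": 0.25}
    - {"slide": [0, 0, -10], "roll": 0, "grip": 0.25}
    - {"slide": [0, 0, -10], "roll": 0, "grip": 0.25}
    - {"slide": [0, 0, -10], "roll": 0, "grip": 0.25}
    - {"slide": [0, 0, -8], "roll": 0, "grip": 0.25}
    - {"slide": [0, 0, -5], "roll": 0, "grip": 0.25}
    - {"slide": [0, 0, -2], "roll": 0, "grip": 0.25}
    - {"slide": [0, 0, 0], "roll": 0, "grip": 0.25}

```text
time_s: 12.9
tool_pos: [0.5789, 0.3246, 0.0527]
eef_rot: [-0.0, 0.672, 0.74, -0.0]
wrist_force: [-0.1, -0.8, -1.2]
grip_width: 0.0294
```

send_rows:
  increments:
    - {"slide": [0, 0, -2], "roll": 0, "grip": 0.25}
    - {"slide": [0, 0, -1], "roll": 0, "grip": 0.25}

```text
time_s: 13.1
tool_pos: [0.5792, 0.3248, 0.0502]
eef_rot: [0.0, 0.672, 0.74, 0.0]
wrist_force: [-0.1, -0.8, -1.8]
grip_width: 0.0298
```

Run:
```python
from h import *
st()
s=snapshot('side')
crop(s,290,210,410,300,6,'pics/s9.png')
```

```text
t 13.1 tcp [579.2 324.8  50.2] yang 5.48 F [-0.1 -0.8 -1.8] T [-0.   -0.04  0.01] w 29.8 q [0.51 0.37 0.14 1.34 0.   1.99]
```

View pics/s9.png

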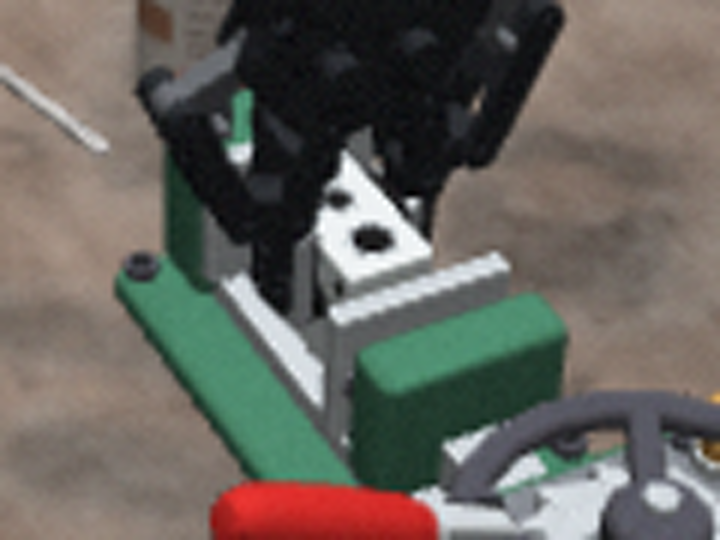

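send_rows:
  increments:
    - {"slide": [0, 0, -1], "roll": 0, "grip": 0.25}
    - {"slide": [0, 0, -1], "roll": 0, "grip": 0.25}

```text
time_s: 13.35
tool_pos: [0.5791, 0.3247, 0.048]
eef_rot: [0.0, 0.672, 0.74, 0.0]
wrist_force: [-0.4, -0.4, -1.6]
grip_width: 0.0294
```

send_rows:
  increments:
    - {"slide": [0, 0, -0.6], "roll": 0, "grip": 0.25}
    - {"slide": [0, 0, -0.6], "roll": 0, "grip": 0.25}

```text
time_s: 13.55
tool_pos: [0.579, 0.3246, 0.047]
eef_rot: [0.0, 0.673, 0.74, 0.0]
wrist_force: [-2.7, -2.4, 3.4]
grip_width: 0.0295
```

send_rows:
  increments:
    - {"slide": [0, 0, -0.6], "roll": 0, "grip": 0.25}
    - {"slide": [0, 0, -0.4], "roll": 0, "grip": 0.25}

```text
time_s: 13.75
tool_pos: [0.579, 0.3246, 0.047]
eef_rot: [0.0, 0.672, 0.74, 0.0]
wrist_force: [-4.7, -2.9, 10.4]
grip_width: 0.0294
```

send_rows:
  increments:
    - {"slide": [0, 0, 0], "roll": 0, "grip": 0.45}
    - {"slide": [0, 0, 0], "roll": 0, "grip": 0.6}
    - {"slide": [0, 0, 0], "roll": 0, "grip": 0.6}
    - {"slide": [0, 0, 5], "roll": 0, "grip": 0.6}
    - {"slide": [0, 0, 15], "roll": 0, "grip": 0.6}
    - {"slide": [0, 0, 25], "roll": 0, "grip": 0.6}
    - {"slide": [0, 0, 30], "roll": 0, "grip": 0.6}
    - {"slide": [0, 0, 30], "roll": 0, "grip": 0.6}
    - {"slide": [0, 0, 30], "roll": 0, "grip": 0.6}
    - {"slide": [0, 0, 20], "roll": 0, "grip": 0.6}

```text
time_s: 14.75
tool_pos: [0.5793, 0.3248, 0.2048]
eef_rot: [0.001, 0.672, 0.74, 0.002]
wrist_force: [0.2, 0.1, 0.0]
grip_width: 0.0511
```

send_rows:
  increments:
    - {"slide": [-14, -22, 0], "roll": 8.5, "grip": 0.6}
    - {"slide": [-14, -22, 0], "roll": 8.5, "grip": 0.6}
    - {"slide": [-14, -22, 0], "roll": 8.5, "grip": 0.6}
    - {"slide": [-14, -22, 0], "roll": 8.5, "grip": 0.6}
    - {"slide": [-14, -22, 0], "roll": 8.5, "grip": 0.6}
    - {"slide": [-14, -22, 0], "roll": 8.5, "grip": 0.6}
    - {"slide": [-14, -22, 0], "roll": 8.5, "grip": 0.6}
    - {"slide": [0, 0, 0], "roll": 8.5, "grip": 0.6}
    - {"slide": [0, 0, 0], "roll": 8.5, "grip": 0.6}
    - {"slide": [0, 0, 0], "roll": 8.5, "grip": 0.6}

```text
time_s: 15.75
tool_pos: [0.481, 0.1705, 0.2024]
eef_rot: [0.001, -0.007, 1.0, 0.0]
wrist_force: [-0.6, -0.7, 0.1]
grip_width: 0.0513
```

Run:
```python
from h import *
st()
s=snapshot('side')
crop(s,290,200,450,320,5,'pics/s10.png')
t=snapshot('top')
crop(t,270,140,470,290,4,'pics/t10.png')
```

```text
t 15.75 tcp [481.  170.5 202.4] yang 90.81 F [-0.6 -0.7  0.1] T [-0.03 -0.04 -0.  ] w 51.3 q [ 0.34 -0.02 -0.01  1.58  0.    0.33]
```

View pics/s10.png

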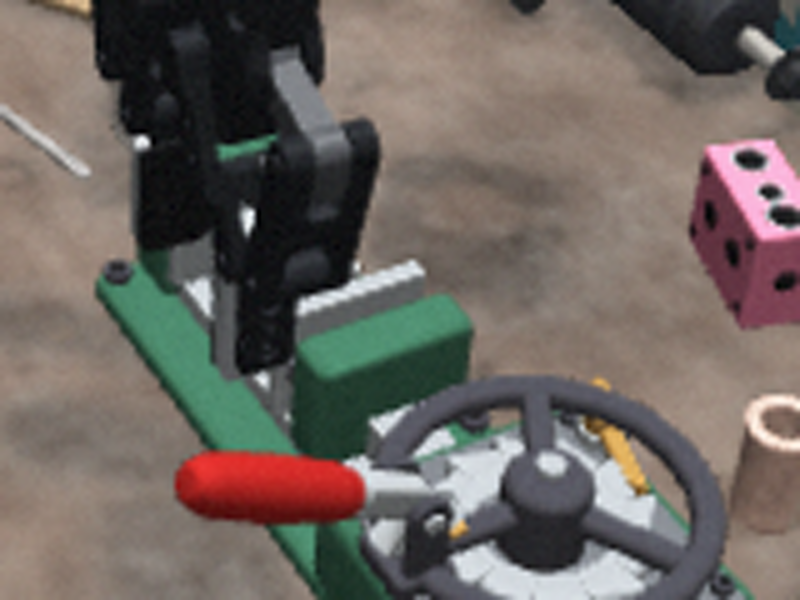

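View pics/t10.png

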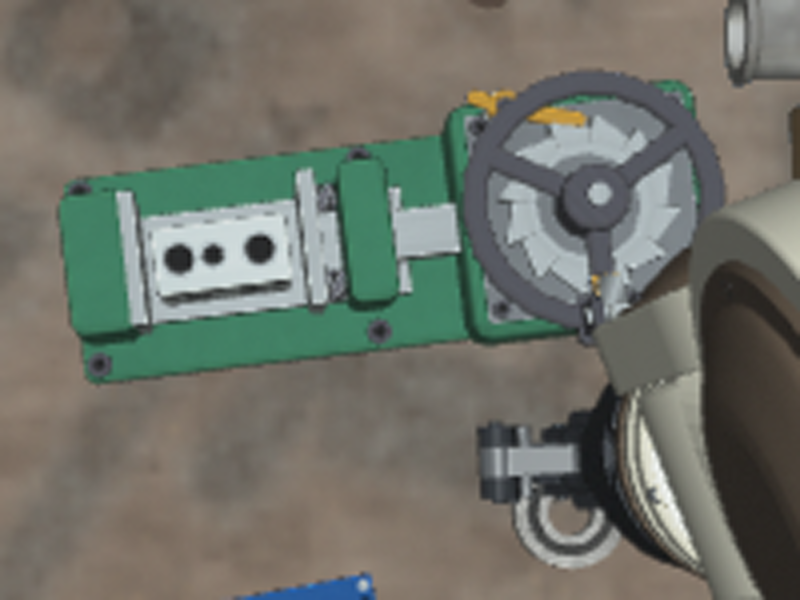

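send_rows:
  increments:
    - {"slide": [5, -9, 0], "roll": 4.7, "grip": 0.6}
    - {"slide": [5, -9, 0], "roll": 0, "grip": 0.6}
    - {"slide": [0, 0, -20], "roll": 0, "grip": 0.6}
    - {"slide": [0, 0, -20], "roll": 0, "grip": 0.6}
    - {"slide": [0, 0, -10], "roll": 0, "grip": 0.6}
    - {"slide": [0, 0, 0], "roll": 0, "grip": 0.6}

```text
time_s: 16.45
tool_pos: [0.4905, 0.1523, 0.1497]
eef_rot: [-0.001, -0.044, 0.999, -0.0]
wrist_force: [-0.3, 0.3, 0.4]
grip_width: 0.0512
```

Run:
```python
from h import *
st()
s=snapshot('side')
crop(s,290,220,450,340,5,'pics/s11.png')
t=snapshot('top')
crop(t,370,160,490,280,5,'pics/t11.png')
print((proj('side',[[.491,.1525,.1335],[.596,.1626,.1]])-[290,220])*5)
```

```text
t 16.45 tcp [490.5 152.3 149.7] yang 95.01 F [-0.3  0.3  0.4] T [ 0.    0.07 -0.01] w 51.2 q [ 0.3  -0.01 -0.11  1.48 -0.    0.21]
[[263.63288124 393.13371328]
 [552.06076377 360.94606323]]
```

View pics/s11.png

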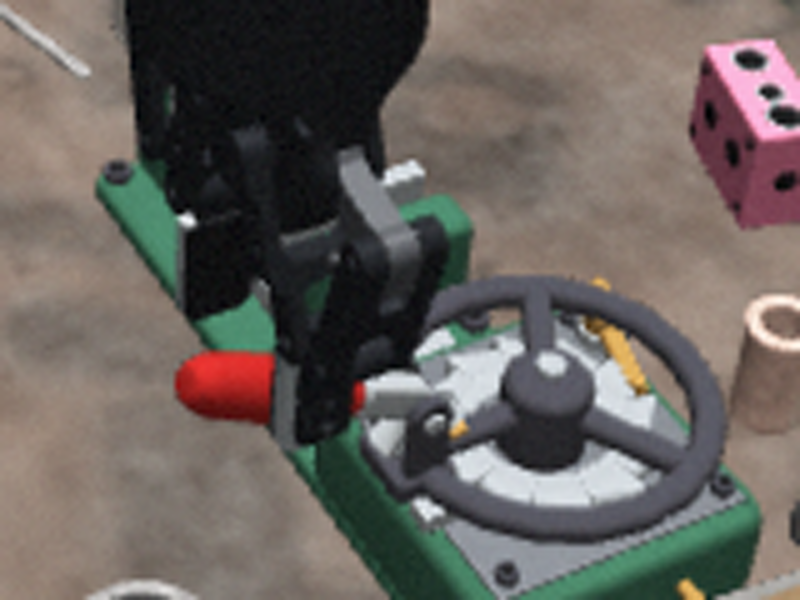

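View pics/t11.png

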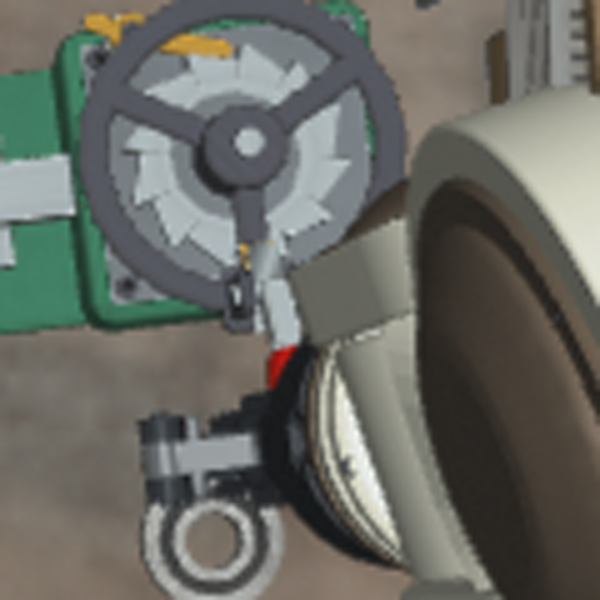

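send_rows:
  increments:
    - {"slide": [0, 0, -10], "roll": 0, "grip": 0.6}
    - {"slide": [0, 0, -10], "roll": 0, "grip": 0.6}
    - {"slide": [0, 0, -4], "roll": 0, "grip": 0.6}
    - {"slide": [0, 0, 0], "roll": 0, "grip": 0.15}
    - {"slide": [0, 0, 0], "roll": 0, "grip": 0.15}
    - {"slide": [0, 0, 0], "roll": 0, "grip": 0.15}
    - {"slide": [0, 0, 0], "roll": 0, "grip": 0.15}
    - {"slide": [0, 0, 0], "roll": 0, "grip": 0.15}
  grip_force: 25

```text
time_s: 17.35
tool_pos: [0.491, 0.1526, 0.1269]
eef_rot: [0.0, -0.045, 0.999, -0.0]
wrist_force: [-1.8, -0.5, 1.0]
grip_width: 0.0197
```

Run:
```python
from h import *
st()
s=snapshot('side')
crop(s,290,220,450,340,5,'pics/s12.png')
h=np.array([544,157.5,106]);d=np.array([.9954,.0958,0])
prev=None
for th in np.r_[.46,np.linspace(.46,1.6,13)[1:]]:
    p=h+60*(-np.cos(th)*d+np.sin(th)*np.array([0,0,1])); print(round(th,2),p.round(1), None if prev is None else (p-prev).round(1)); prev=p
```

```text
t 17.35 tcp [491.  152.6 126.9] yang 95.18 F [-1.8 -0.5  1. ] T [-0.15  0.24  0.  ] w 19.7 q [ 0.3  -0.01 -0.15  1.43 -0.    0.21]
0.46 [490.5 152.3 132.6] None
0.56 [493.2 152.6 137.6] [2.8 0.3 5. ]
0.65 [496.5 152.9 142.3] [3.2 0.3 4.7]
0.75 [500.1 153.3 146.7] [3.6 0.4 4.4]
0.84 [504.1 153.7 150.7] [4.  0.4 4. ]
0.94 [508.5 154.1 154.3] [4.4 0.4 3.6]
1.03 [513.3 154.5 157.4] [4.7 0.5 3.2]
1.13 [518.2 155.  160.1] [5.  0.5 2.7]
1.22 [523.5 155.5 162.3] [5.2 0.5 2.2]
1.32 [528.9 156.  164. ] [5.4 0.5 1.7]
1.41 [534.4 156.6 165.2] [5.5 0.5 1.2]
1.5 [540.1 157.1 165.9] [5.6 0.5 0.6]
1.6 [545.7 157.7 166. ] [5.7 0.5 0.1]
```

View pics/s12.png

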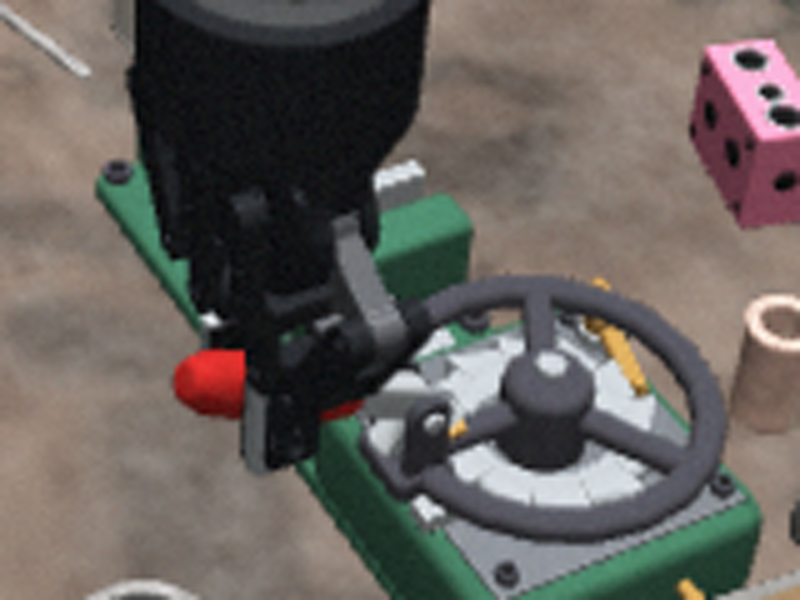

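send_rows:
  increments:
    - {"slide": [2.8, 0.3, 5], "roll": 0, "grip": 0.15}
    - {"slide": [3.2, 0.3, 4.7], "roll": 0, "grip": 0.15}
    - {"slide": [3.6, 0.4, 4.4], "roll": 0, "grip": 0.15}
    - {"slide": [4, 0.4, 4], "roll": 0, "grip": 0.15}
    - {"slide": [4.4, 0.4, 3.6], "roll": 0, "grip": 0.15}

```text
time_s: 17.9
tool_pos: [0.5092, 0.1544, 0.1486]
eef_rot: [-0.0, -0.045, 0.999, -0.0]
wrist_force: [-2.1, -1.6, -5.7]
grip_width: 0.0195
```

Run:
```python
from h import *
st()
s=snapshot('side')
crop(s,290,200,450,320,5,'pics/s13.png')
```

```text
t 17.9 tcp [509.2 154.4 148.6] yang 95.18 F [-2.1 -1.6 -5.7] T [-0.21  0.45 -0.05] w 19.5 q [ 0.29  0.03 -0.06  1.48 -0.    0.2 ]
```

View pics/s13.png

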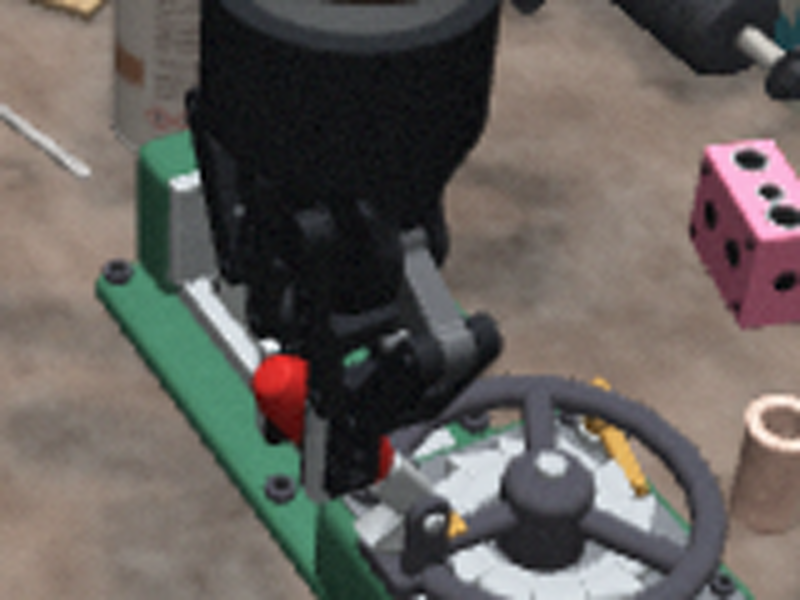

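send_rows:
  increments:
    - {"slide": [4.7, 0.5, 3.2], "roll": 0, "grip": 0.15}
    - {"slide": [5, 0.5, 2.7], "roll": 0, "grip": 0.15}
    - {"slide": [5.2, 0.5, 2.2], "roll": 0, "grip": 0.15}
    - {"slide": [5.4, 0.5, 1.7], "roll": 0, "grip": 0.15}
    - {"slide": [5.5, 0.5, 1.2], "roll": 0, "grip": 0.15}

```text
time_s: 18.45
tool_pos: [0.5353, 0.157, 0.1598]
eef_rot: [0.0, -0.045, 0.999, 0.0]
wrist_force: [-5.5, -0.8, -1.3]
grip_width: 0.0199
```

send_rows:
  increments:
    - {"slide": [4, 0.4, 0.5], "roll": 0, "grip": 0.15}
    - {"slide": [4, 0.4, 0.1], "roll": 0, "grip": 0.15}
    - {"slide": [2, 0.2, 0], "roll": 0, "grip": 0.15}

```text
time_s: 18.75
tool_pos: [0.5456, 0.1581, 0.1606]
eef_rot: [0.001, -0.045, 0.999, 0.0]
wrist_force: [-3.7, -1.0, 3.5]
grip_width: 0.0196
```

Run:
```python
from h import *
st()
s=snapshot('side')
crop(s,290,200,450,320,5,'pics/s14.png')
```

```text
t 18.75 tcp [545.6 158.1 160.6] yang 95.18 F [-3.7 -1.   3.5] T [-0.3   0.69  0.01] w 19.6 q [ 0.28  0.11  0.05  1.5  -0.    0.19]
```

View pics/s14.png

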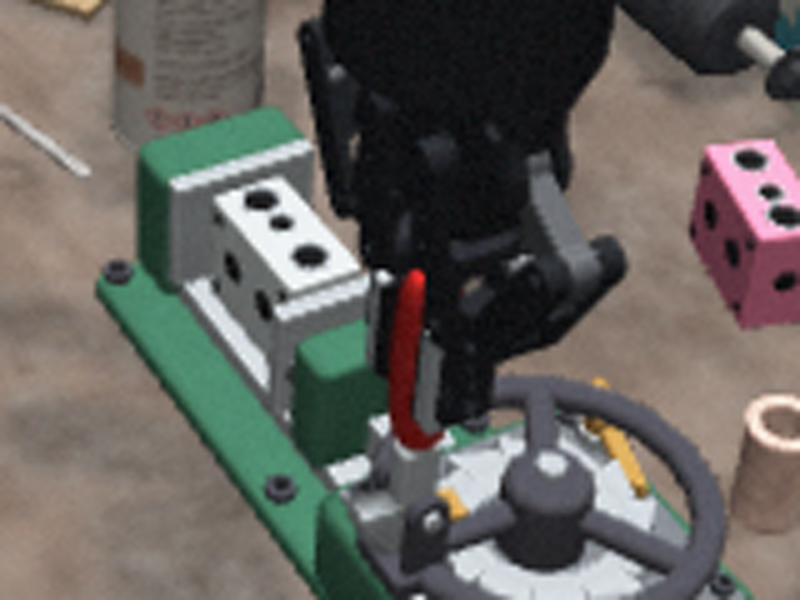

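send_rows:
  increments:
    - {"slide": [2, 0.2, 0], "roll": 0, "grip": 0.15}
    - {"slide": [2, 0.2, 0], "roll": 0, "grip": 0.15}
    - {"slide": [0, 0, 0], "roll": 0, "grip": 0.15}

```text
time_s: 19.1
tool_pos: [0.5493, 0.1584, 0.1604]
eef_rot: [0.001, -0.045, 0.999, 0.0]
wrist_force: [-1.9, -1.3, 4.8]
grip_width: 0.0195
```

Run:
```python
from h import *
st()
s=snapshot('side')
big=s[200:320,340:460]
crop(s,345,220,435,320,6,'pics/s15.png')
o=arm.observe()
p=o['tool_pos']
for dz in(-.011,.008,.03):print(dz,(proj('side',p+[0,0,dz])[0]-[345,220])*6)
for P in ([.544,.1575,.106],[.544,.1575,.166],[.544,.1575,.196],[.54,.157,.166]):print(P,(proj('side',P)[0]-[345,220])*6)
```

```text
t 19.1 tcp [549.3 158.4 160.4] yang 95.18 F [-1.9 -1.3  4.8] T [-0.24  0.38  0.03] w 19.5 q [ 0.28  0.12  0.06  1.5  -0.    0.19]
-0.011 [196.61580041 349.90424505]
0.008 [203.51613411 292.92023367]
0.03 [211.80227149 224.49204358]
[0.544, 0.1575, 0.106] [164.73124276 481.03319454]
[0.544, 0.1575, 0.166] [184.84520351 307.88920949]
[0.544, 0.1575, 0.196] [195.72761585 214.21177514]
[0.54, 0.157, 0.166] [170.89854045 313.16054762]
```

View pics/s15.png

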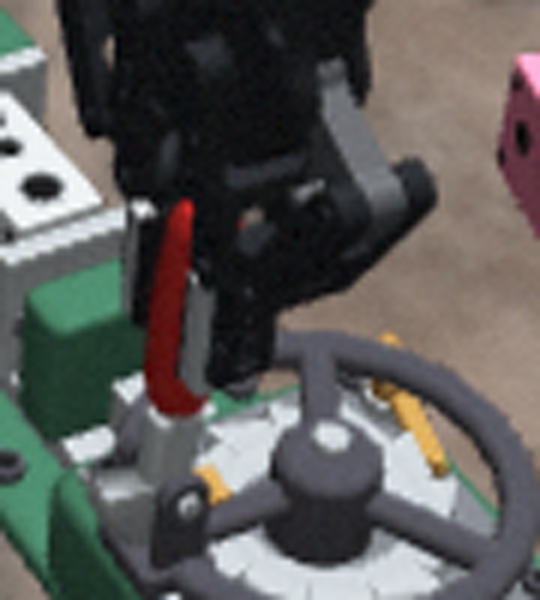

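send_rows:
  increments:
    - {"slide": [2, 0.2, 0], "roll": 0, "grip": 0.15}
    - {"slide": [1, 0, 0], "roll": 0, "grip": 0.15}

```text
time_s: 19.35
tool_pos: [0.5509, 0.1586, 0.1603]
eef_rot: [-0.001, -0.045, 0.999, 0.0]
wrist_force: [-11.4, -1.2, 10.0]
grip_width: 0.0195
```

Run:
```python
from h import *
st()
s=snapshot('side')
crop(s,345,220,435,320,6,'pics/s16.png')
t=snapshot('top')
crop(t,370,150,490,240,6,'pics/t16.png')
```

```text
t 19.35 tcp [550.9 158.6 160.3] yang 95.19 F [-11.4  -1.2  10. ] T [-0.25  2.51 -0.  ] w 19.5 q [0.28 0.13 0.06 1.51 0.   0.19]
```

View pics/s16.png

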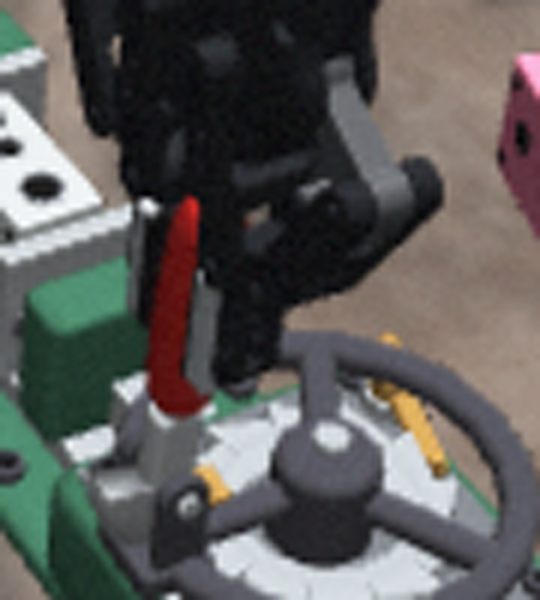

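View pics/t16.png

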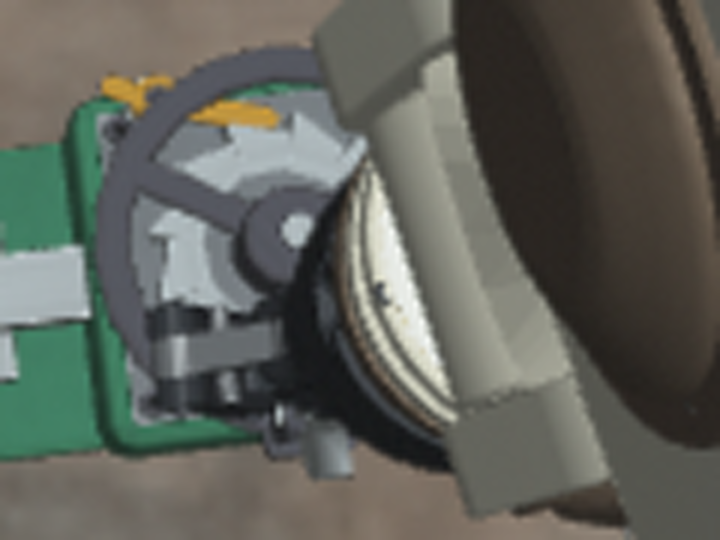

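```bash
cat > wind.py <<'E'
from h import *
d=np.array([.9954,.0958]);vx=np.array([.0958,-.9954])
r=lambda f:52*(-np.cos(f)*d-np.sin(f)*vx)
f=0
while f<3.75:
    print(round(f,2),'->',round(f+.15,2),(r(f+.15)-r(f)).round(1)); f+=.15
E
python3 wind.py
```

```text
0 -> 0.15 [-0.2  7.8]
0.15 -> 0.3 [1.  7.7]
0.3 -> 0.45 [2.1 7.5]
0.45 -> 0.6 [3.2 7.1]
0.6 -> 0.75 [4.3 6.5]
0.75 -> 0.9 [5.2 5.8]
0.9 -> 1.05 [6. 5.]
1.05 -> 1.2 [6.7 4. ]
1.2 -> 1.35 [7.2 3. ]
1.35 -> 1.5 [7.6 1.9]
1.5 -> 1.65 [7.8 0.7]
1.65 -> 1.8 [ 7.8 -0.5]
1.8 -> 1.95 [ 7.6 -1.6]
1.95 -> 2.1 [ 7.3 -2.7]
2.1 -> 2.25 [ 6.8 -3.8]
2.25 -> 2.4 [ 6.2 -4.8]
2.4 -> 2.55 [ 5.4 -5.6]
2.55 -> 2.7 [ 4.5 -6.4]
2.7 -> 2.85 [ 3.5 -7. ]
2.85 -> 3.0 [ 2.4 -7.4]
3.0 -> 3.15 [ 1.3 -7.7]
3.15 -> 3.3 [ 0.1 -7.8]
3.3 -> 3.45 [-1.1 -7.7]
3.45 -> 3.6 [-2.2 -7.5]
3.6 -> 3.75 [-3.3 -7.1]
3.75 -> 3.9 [-4.3 -6.5]
```

send_rows:
  increments:
    - {"slide": [-3, -0.3, 0], "roll": 0, "grip": 0.15}
    - {"slide": [0, 0, 0], "roll": 0, "grip": 0.15}

```text
time_s: 19.65
tool_pos: [0.5493, 0.1584, 0.1604]
eef_rot: [0.001, -0.045, 0.999, 0.0]
wrist_force: [-1.0, -0.7, 5.1]
grip_width: 0.0196
```

send_rows:
  increments:
    - {"slide": [-0.1, 3.9, 0], "roll": 0, "grip": 0.15}
    - {"slide": [-0.1, 3.9, 0], "roll": 0, "grip": 0.15}

```text
time_s: 19.85
tool_pos: [0.5493, 0.1661, 0.1604]
eef_rot: [0.001, -0.045, 0.999, 0.0]
wrist_force: [1.3, -1.5, 4.7]
grip_width: 0.0194
```

send_rows:
  increments:
    - {"slide": [1, 7.7, 0], "roll": 0, "grip": 0.15}
    - {"slide": [2.1, 7.5, 0], "roll": 0, "grip": 0.15}
    - {"slide": [3.2, 7.1, 0], "roll": 0, "grip": 0.15}

```text
time_s: 20.15
tool_pos: [0.5554, 0.1889, 0.1604]
eef_rot: [0.001, -0.045, 0.999, 0.0]
wrist_force: [0.0, -1.8, 6.7]
grip_width: 0.0199
```

Run:
```python
from h import *
st()
s=snapshot('side')
crop(s,305,200,445,320,5,'pics/s17.png')
```

```text
t 20.15 tcp [555.4 188.9 160.4] yang 95.17 F [ 0.  -1.8  6.7] T [-0.27 -0.07  0.03] w 19.9 q [ 0.33  0.16  0.1   1.51 -0.    0.24]
```

View pics/s17.png

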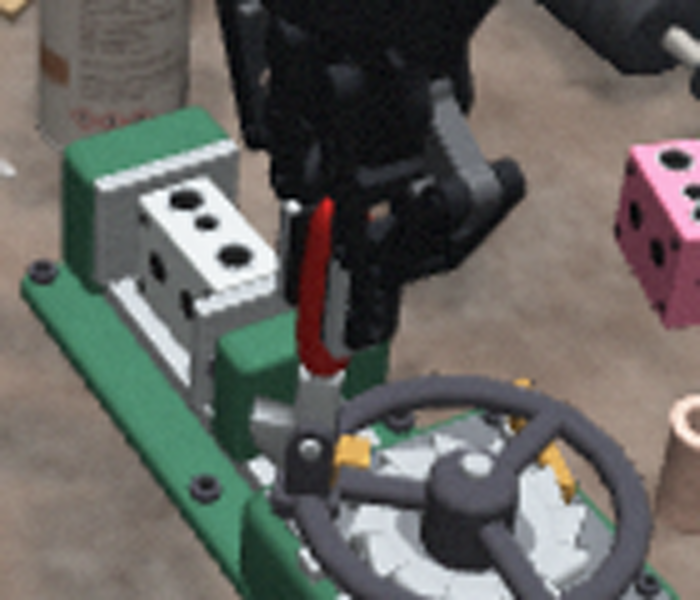

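send_rows:
  increments:
    - {"slide": [4.3, 6.5, 0], "roll": 0, "grip": 0.15}
    - {"slide": [5.2, 5.8, 0], "roll": 0, "grip": 0.15}
    - {"slide": [6, 5, 0], "roll": 0, "grip": 0.15}
    - {"slide": [6.7, 4, 0], "roll": 0, "grip": 0.15}
    - {"slide": [7.2, 3, 0], "roll": 0, "grip": 0.15}

```text
time_s: 20.7
tool_pos: [0.585, 0.2127, 0.1604]
eef_rot: [0.001, -0.045, 0.999, -0.0]
wrist_force: [-0.4, -5.0, 6.9]
grip_width: 0.0196
```

Run:
```python
from h import *
st()
s=snapshot('side')
crop(s,305,200,445,320,5,'pics/s18.png')
```

```text
t 20.7 tcp [585.  212.7 160.4] yang 95.17 F [-0.4 -5.   6.9] T [-1.05 -0.16  0.02] w 19.6 q [ 0.35  0.25  0.2   1.52 -0.    0.26]
```

View pics/s18.png

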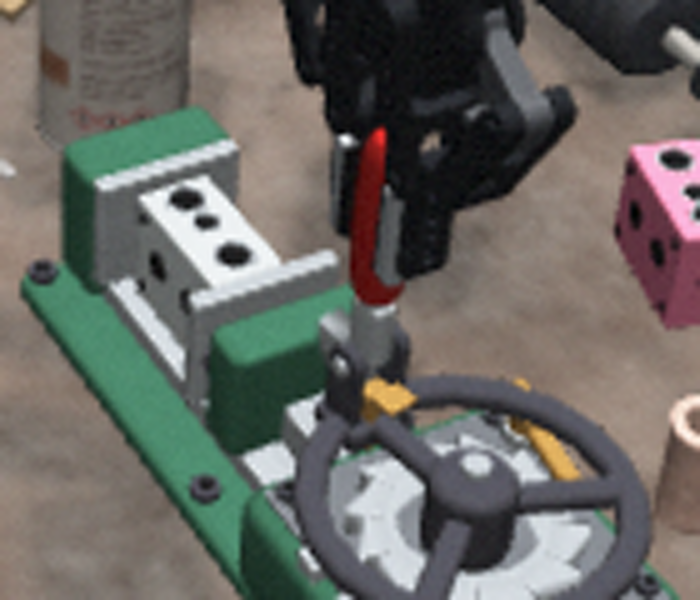

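send_rows:
  increments:
    - {"slide": [7.6, 1.4, 0], "roll": 0, "grip": 0.15}
    - {"slide": [7.8, 0.4, 0], "roll": 0, "grip": 0.15}
    - {"slide": [7.8, -0.6, 0], "roll": 0, "grip": 0.15}
    - {"slide": [7.6, -1.6, 0], "roll": 0, "grip": 0.15}
    - {"slide": [7.3, -2.7, 0], "roll": 0, "grip": 0.15}

```text
time_s: 21.25
tool_pos: [0.6228, 0.2093, 0.1604]
eef_rot: [0.0, -0.045, 0.999, -0.001]
wrist_force: [-3.7, -4.2, 7.9]
grip_width: 0.0198
```

Run:
```python
from h import *
st()
s=snapshot('side')
crop(s,305,200,445,320,5,'pics/s19.png')
```

```text
t 21.25 tcp [622.8 209.3 160.4] yang 95.17 F [-3.7 -4.2  7.9] T [-1.18  0.71  0.11] w 19.8 q [ 0.32  0.33  0.31  1.54 -0.    0.23]
```

View pics/s19.png

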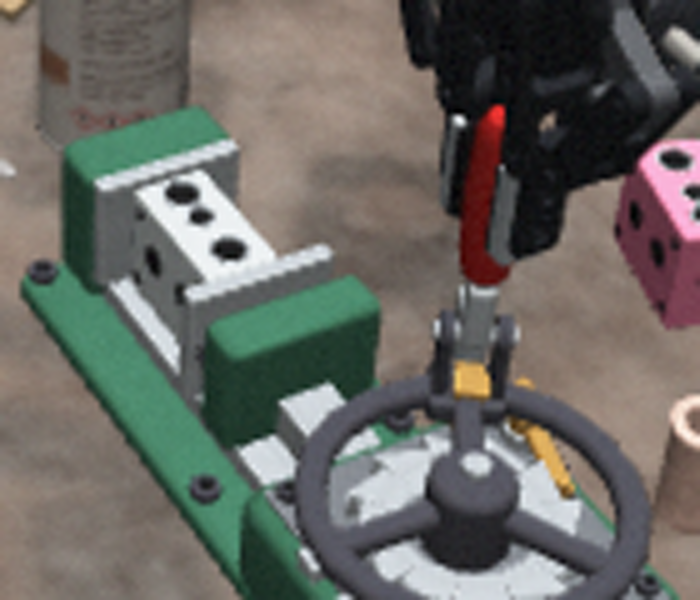

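send_rows:
  increments:
    - {"slide": [6.8, -3.8, 0], "roll": 0, "grip": 0.15}
    - {"slide": [6.2, -4.8, 0], "roll": 0, "grip": 0.15}
    - {"slide": [5.4, -5.6, 0], "roll": 0, "grip": 0.15}
    - {"slide": [4.5, -6.4, 0], "roll": 0, "grip": 0.15}
    - {"slide": [3.5, -7, 0], "roll": 0, "grip": 0.15}

```text
time_s: 21.8
tool_pos: [0.6488, 0.1823, 0.1603]
eef_rot: [-0.0, -0.045, 0.999, 0.0]
wrist_force: [-4.3, 0.9, 8.1]
grip_width: 0.0199
```

send_rows:
  increments:
    - {"slide": [2.4, -7.4, 0], "roll": 0, "grip": 0.15}
    - {"slide": [1.3, -7.7, 0], "roll": 0, "grip": 0.15}

```text
time_s: 22.0
tool_pos: [0.6527, 0.1674, 0.1604]
eef_rot: [0.0, -0.045, 0.999, 0.001]
wrist_force: [-2.1, 2.3, 6.9]
grip_width: 0.0194
```

Run:
```python
from h import *
st()
s=snapshot('side')
crop(s,305,200,455,320,5,'pics/s20.png')
t=snapshot('top')
crop(t,280,130,480,250,4,'pics/t20.png')
```

```text
t 22.0 tcp [652.7 167.4 160.4] yang 95.21 F [-2.1  2.3  6.9] T [0.4  0.7  0.01] w 19.4 q [0.25 0.38 0.36 1.55 0.   0.16]
```

View pics/s20.png

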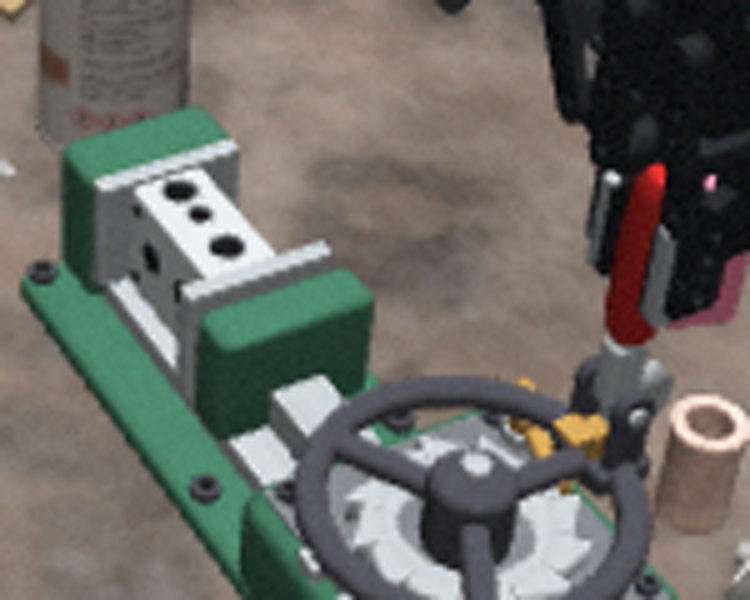

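View pics/t20.png

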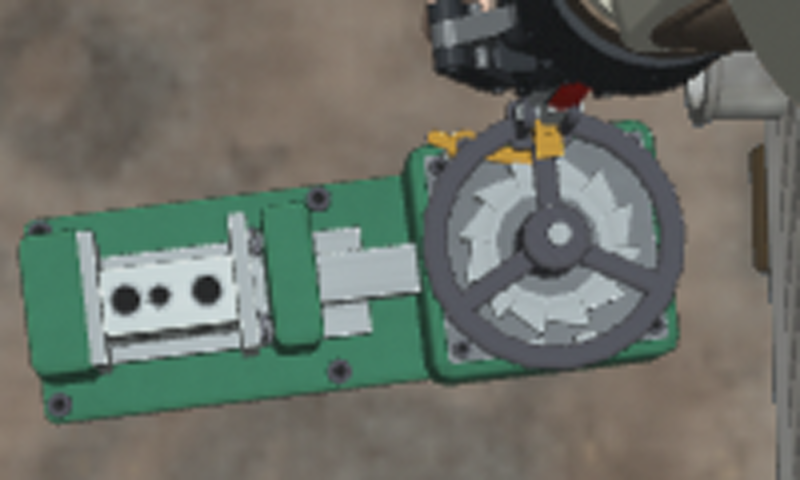

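send_rows:
  increments:
    - {"slide": [0.1, -7.8, 0], "roll": 0, "grip": 0.15}
    - {"slide": [-1.1, -7.7, 0], "roll": 0, "grip": 0.15}
    - {"slide": [-2.2, -7.5, 0], "roll": 0, "grip": 0.15}
    - {"slide": [-3.3, -7.1, 0], "roll": 0, "grip": 0.15}
    - {"slide": [0, 0, 0], "roll": 0, "grip": 0.15}

```text
time_s: 22.6
tool_pos: [0.646, 0.137, 0.1604]
eef_rot: [0.0, -0.045, 0.999, 0.001]
wrist_force: [-1.0, 2.1, 6.2]
grip_width: 0.0199
```

```bash
cat > ang.py <<'E'
from h import *
import sys
o=st(); c=np.array([601.1,163.4]); r=o['tool_pos'][:2]*1000-c
d=np.array([.9954,.0958]);vx=np.array([.0958,-.9954])
print('r',np.linalg.norm(r),'phi',np.arctan2(-r@vx,-r@d)%(2*np.pi))
s=snapshot('side'); t=snapshot('top')
crop(s,305,200,455,320,5,f'pics/s{sys.argv[1]}.png')
crop(t,380,130,480,230,7,f'pics/t{sys.argv[1]}.png')
E
python3 ang.py 21
```

```text
t 22.6 tcp [646.  137.  160.4] yang 95.17 F [-1.   2.1  6.2] T [ 0.69  0.41 -0.04] w 19.9 q [0.21 0.34 0.32 1.54 0.   0.12]
r 52.083262175458366 phi 3.768209367283957
```

View pics/s21.png

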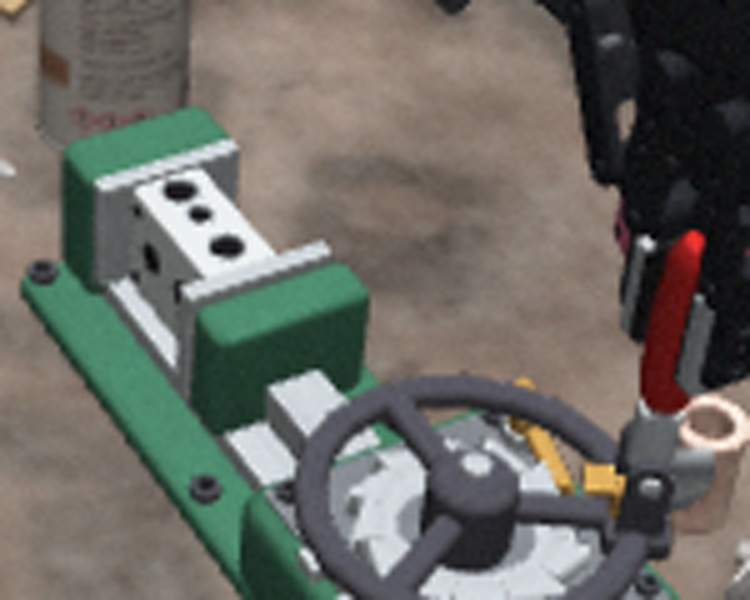

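View pics/t21.png

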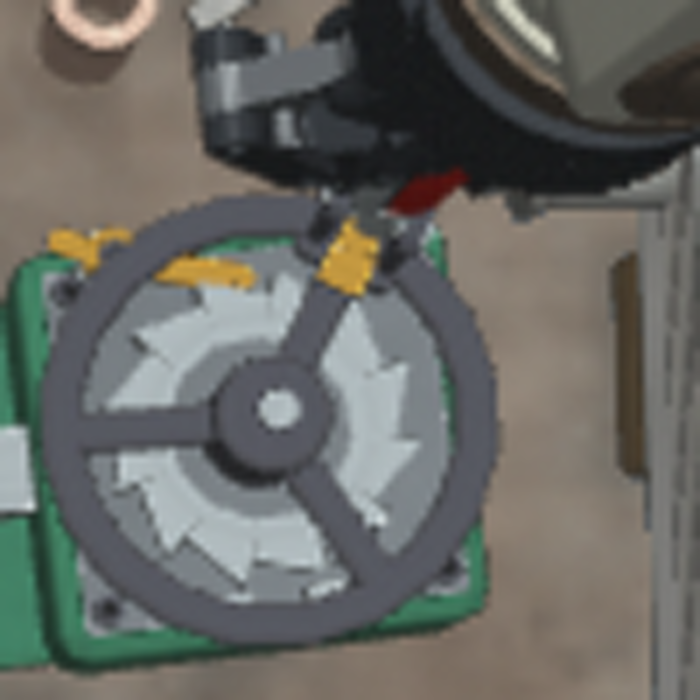

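send_rows:
  increments:
    - {"slide": [-1, -1.8, 0], "roll": 0, "grip": 0.15}
    - {"slide": [0, 0, 0], "roll": 0, "grip": 0.15}

```text
time_s: 22.9
tool_pos: [0.6454, 0.136, 0.1604]
eef_rot: [0.001, -0.045, 0.999, 0.001]
wrist_force: [-1.2, 2.4, 6.2]
grip_width: 0.0196
```

send_rows:
  increments:
    - {"slide": [0, 0, 0], "roll": 0, "grip": 0.3}
    - {"slide": [0, 0, 0], "roll": 0, "grip": 0.5}
    - {"slide": [0, 0, 0], "roll": 0, "grip": 0.65}
    - {"slide": [0, 0, 0], "roll": 0, "grip": 0.65}
    - {"slide": [0, 0, 0], "roll": 0, "grip": 0.65}

```text
time_s: 23.4
tool_pos: [0.645, 0.1349, 0.1597]
eef_rot: [-0.0, -0.045, 0.999, -0.0]
wrist_force: [-0.4, -0.3, -0.1]
grip_width: 0.0554
```

```bash
python3 ang.py 22
```

```text
t 23.4 tcp [645.  134.9 159.7] yang 95.18 F [-0.4 -0.3 -0.1] T [-0.    0.04  0.01] w 55.4 q [ 0.21  0.34  0.31  1.54 -0.    0.12]
r 52.33197972610668 phi 3.813679359206692
```

View pics/s22.png

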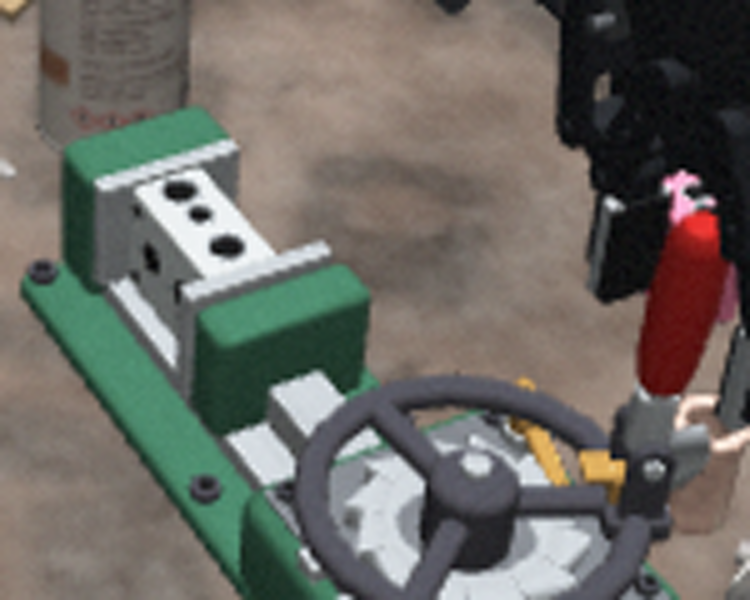

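View pics/t22.png

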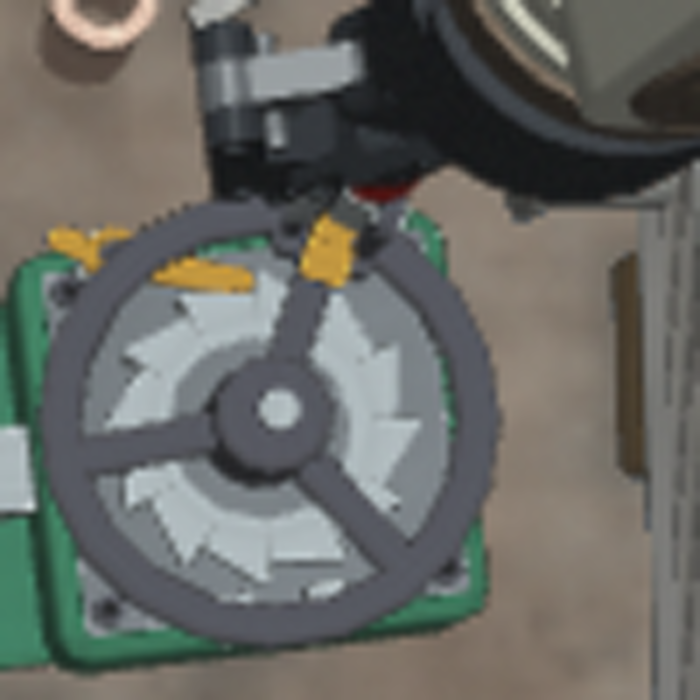

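send_rows:
  increments:
    - {"slide": [0, 0, 5], "roll": 0, "grip": 0.65}
    - {"slide": [0, 0, 10], "roll": 0, "grip": 0.65}
    - {"slide": [0, 0, 20], "roll": 0, "grip": 0.65}
    - {"slide": [0, 0, 20], "roll": 0, "grip": 0.65}
    - {"slide": [0, 0, 25], "roll": 0, "grip": 0.65}
    - {"slide": [-10, 0, 20], "roll": 0, "grip": 0.65}
    - {"slide": [-30, 0, 10], "roll": 0, "grip": 0.65}
    - {"slide": [-40, 0, 0], "roll": 0, "grip": 0.65}
    - {"slide": [-40, 0, 0], "roll": 0, "grip": 0.65}
    - {"slide": [-40, 0, 0], "roll": 0, "grip": 0.65}

```text
time_s: 24.5
tool_pos: [0.4835, 0.1348, 0.2709]
eef_rot: [0.001, -0.045, 0.999, 0.0]
wrist_force: [0.1, 1.0, -0.0]
grip_width: 0.0556
```

send_rows:
  increments:
    - {"slide": [-40, 0, 0], "roll": 0, "grip": 0.65}
    - {"slide": [-40, 0, 0], "roll": 0, "grip": 0.65}
    - {"slide": [-30, 0, 0], "roll": 0, "grip": 0.65}
    - {"slide": [0, 0, 0], "roll": 0, "grip": 0.65}

```text
time_s: 24.9
tool_pos: [0.3724, 0.1349, 0.2723]
eef_rot: [0.001, -0.046, 0.999, 0.001]
wrist_force: [0.0, 0.2, 0.4]
grip_width: 0.0555
```

Run:
```python
from h import *
st()
s=snapshot('side'); t=snapshot('top')
cv2.imwrite('pics/s23.png',s); crop(t,275,110,475,260,4,'pics/t23.png'); crop(s,305,180,465,320,5,'pics/s23c.png')
for q in ['bearing','spanner10','marker','sleeve','can_whitecap','block_iron_centre']:
    for c in ('side','top'):
        for d in trace(q,c)[:1]: print(q,c,round(d['confidence'],2),np.round(d['location']))
```

```text
t 24.9 tcp [372.4 134.9 272.3] yang 95.24 F [0.  0.2 0.4] T [ 0.08 -0.11  0.03] w 55.5 q [ 0.35 -0.26 -0.09  1.74  0.    0.26]
bearing side 0.59 [318. 348.]
bearing top 0.57 [415. 268.]
spanner10 side 0.58 [246. 361.]
spanner10 top 0.54 [386. 328.]
marker side 0.75 [343. 247.]
marker top 0.6 [321. 205.]
sleeve side 0.73 [449. 292.]
sleeve top 0.68 [393. 133.]
can_whitecap side 0.67 [449. 292.]
can_whitecap top 0.93 [224. 185.]
block_iron_centre side 0.75 [230. 269.]
block_iron_centre top 0.95 [304. 311.]
```

View pics/s23c.png

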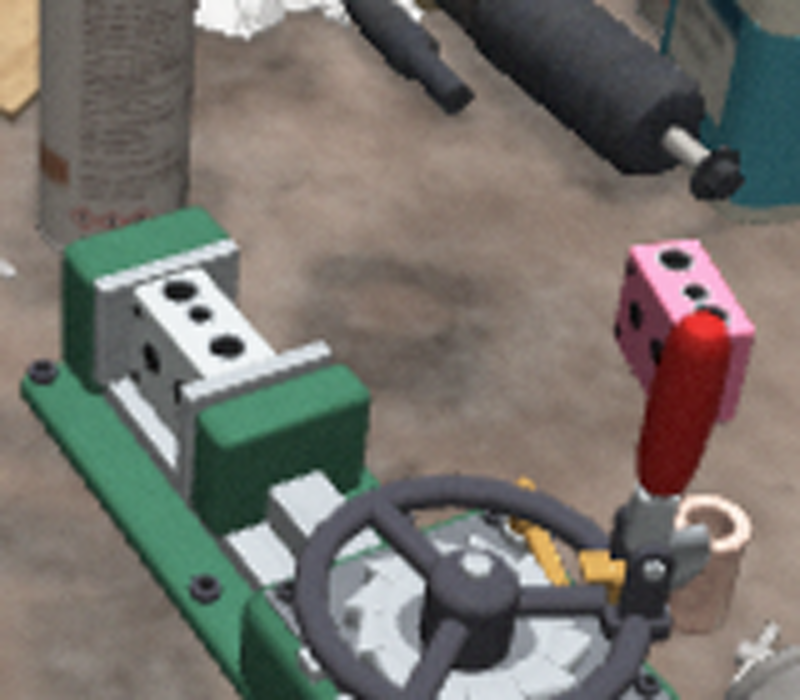

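View pics/t23.png

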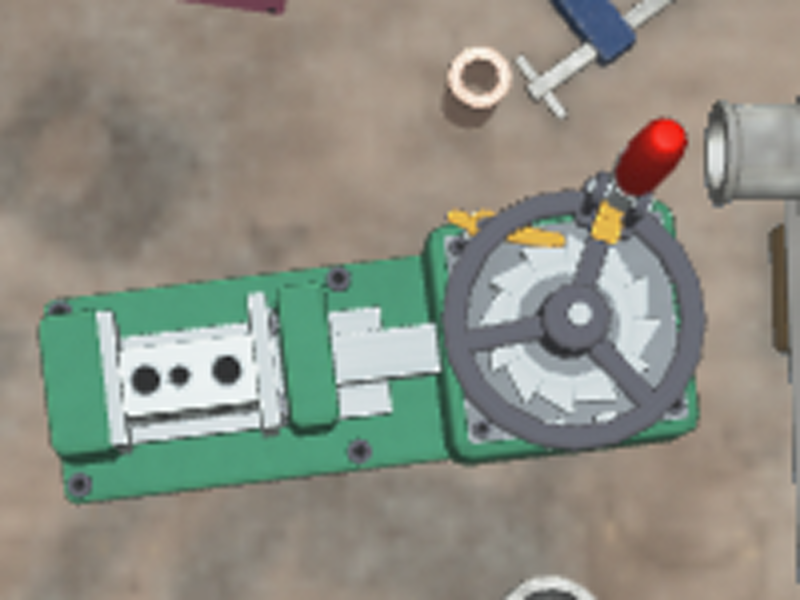

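View pics/s23.png

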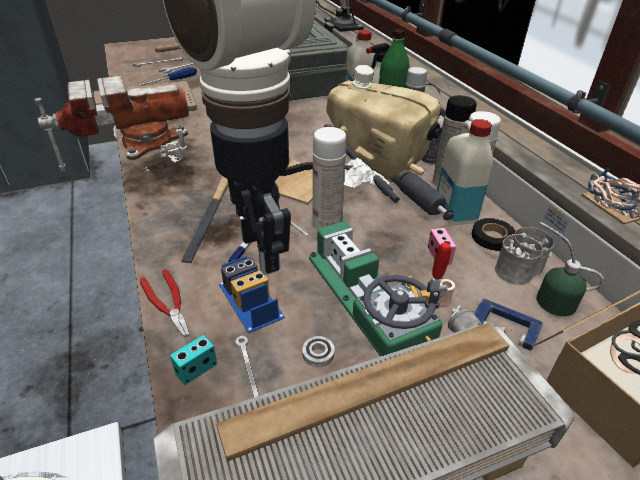

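Run:
```python
from h import *
d=np.array([.9954,.0958,0]);vx=np.array([.0958,-.9954,0]);A=np.array([.596,.163,.106]);f=3.58
u=-np.cos(f)*d-np.sin(f)*vx
for th in (1.45,1.5,1.57,1.63):
  P=[A+.052*u+ L*(np.cos(th)*u+np.sin(th)*np.array([0,0,1])) for L in(0,.03,.088)]
  print(th,((proj('top',P)-[275,110])*4).round().tolist(),((proj('side',P)-[305,180])*5).round().tolist())
```

```text
1.45 [[615.0, 196.0], [632.0, 172.0], [667.0, 121.0]] [[643.0, 545.0], [670.0, 475.0], [727.0, 331.0]]
1.5 [[615.0, 196.0], [631.0, 175.0], [664.0, 131.0]] [[643.0, 545.0], [666.0, 475.0], [713.0, 330.0]]
1.57 [[615.0, 196.0], [629.0, 180.0], [659.0, 146.0]] [[643.0, 545.0], [659.0, 475.0], [692.0, 330.0]]
1.63 [[615.0, 196.0], [628.0, 184.0], [654.0, 159.0]] [[643.0, 545.0], [653.0, 475.0], [674.0, 330.0]]
```

Run:
```python
from h import *
from scipy.optimize import least_squares
d=np.array([.9954,.0958,0]);vx=np.array([.0958,-.9954,0])
M={}
for n,box in(('side',(425,235,460,285)),('top',(420,130,455,165))):
    im=snapshot(n); x0,y0,x1,y1=box
    hsv=cv2.cvtColor(im,cv2.COLOR_BGR2HSV); m=((hsv[...,0]<6)|(hsv[...,0]>174))&(hsv[...,1]>200)&(hsv[...,2]>70)
    k=np.zeros_like(m);k[y0:y1,x0:x1]=m[y0:y1,x0:x1]; M[n]=k; ys,xs=np.where(k)
    c=np.array([xs.mean(),ys.mean()]); ev=np.linalg.eigh(np.cov(np.c_[xs,ys].T))[1][:,1]
    print(n,k.sum(),c,'slope dx/dy',ev[0]/ev[1],xs.min(),xs.max(),ys.min(),ys.max())
# model: points on barrel surface -> hull silhouettes
def sil(n,th,f,A):
    u=-np.cos(f)*d-np.sin(f)*vx; ax=np.cos(th)*u+np.sin(th)*np.array([0,0,1.]); e1=np.cross(ax,[0.3,.5,-.2]);e1/=np.linalg.norm(e1);e2=np.cross(ax,e1)
    P=[A+.052*u+L*ax+r*(np.cos(a)*e1+np.sin(a)*e2) for L,r in((.028,.007),(.034,.009),(.05,.0105),(.075,.0105),(.086,.0085),(.091,.004)) for a in np.linspace(0,2*np.pi,24)]
    im=np.zeros((480*4,640*4),np.uint8); h=cv2.convexHull(((proj(n,P)+.5)*4-.5).astype(np.int32)); cv2.fillConvexPoly(im,h,255); return cv2.resize(im,(640,480),interpolation=cv2.INTER_AREA)/255.
best=[]
for th in np.arange(1.40,1.68,.02):
    r=[]
    for n in('side','top'):
        s=sil(n,th,3.58,np.array([.596,.163,.106]))
        # best shift IoU
        b=max((np.minimum(np.roll(np.roll(s,i,1),j,0),M[n]).sum()/np.maximum(np.roll(np.roll(s,i,1),j,0),M[n]).sum(),i,j) for i in range(-4,5) for j in range(-5,6)); r.append(b)
    print(round(th,2),[(round(b[0],3),b[1],b[2]) for b in r])
```

```text
side 351 [440.98005698 260.43874644] slope dx/dy -0.2842168478148209 433 450 243 278
top 163 [437.86503067 147.76687117] slope dx/dy -0.928488600918557 430 446 140 157
1.4 [(np.float64(0.649), -4, -1), (np.float64(0.544), 1, 2)]
1.42 [(np.float64(0.679), -4, -1), (np.float64(0.558), 1, 2)]
1.44 [(np.float64(0.697), -4, 0), (np.float64(0.574), 1, 2)]
1.46 [(np.float64(0.708), -3, 0), (np.float64(0.584), 1, 2)]
1.48 [(np.float64(0.716), -3, 0), (np.float64(0.602), 1, 2)]
1.5 [(np.float64(0.721), -2, 0), (np.float64(0.617), 1, 1)]
1.52 [(np.float64(0.728), -1, 0), (np.float64(0.642), 1, 0)]
1.54 [(np.float64(0.734), 0, 0), (np.float64(0.663), 1, -1)]
1.56 [(np.float64(0.73), 1, 0), (np.float64(0.677), 2, -2)]
1.58 [(np.float64(0.721), 1, 0), (np.float64(0.691), 2, -3)]
1.6 [(np.float64(0.719), 2, 0), (np.float64(0.709), 2, -3)]
1.62 [(np.float64(0.707), 3, 0), (np.float64(0.713), 2, -5)]
1.64 [(np.float64(0.689), 4, 0), (np.float64(0.729), 3, -5)]
1.66 [(np.float64(0.665), 4, 0), (np.float64(0.7), 3, -5)]
1.68 [(np.float64(0.628), 4, 0), (np.float64(0.641), 3, -5)]
```

Run:
```python
from rig import job
print(job.finish_job())
```

```text
the job is handed in; nothing more can be done
None
```

The job is handed in at about 25 s. The aluminium block is clamped in the vice, the crank is up, and the pawl is holding, by my angle estimates, on the seventh tooth.

**What I did:** I lifted the block from the right-hand bay by its ends and set it down on the bench. I regrasped it across its 30 mm faces and set it upright on the bed between the open jaws. I then swung the crank up to its end stop, which took about 11 N. I wound it clockwise to about 3.77–3.8 rad by the tool path and about 3.73 rad by the spokes, measured just before the last 2 mm of winding. After that I let go and backed the arm clear.

**Last checks:**
- **Wheel:** the spokes in the top picture put it at about 3.6 rad after it slipped back; the seventh tooth holds at 3.58.
- **Block:** it stands upright between both jaw faces, long side along the jaw travel.
- **Jaw face:** I inferred its 5 mm push-back from the wheel angle and did not measure it directly.
- **Crank:** the two cameras gave 1.45 to 1.64 rad. The best single fit was 1.54, from the side camera; the top camera's fit was poor. I took it as latched because it had reached its end stop and the wheel turned freely.
- **Loose things:** the bearing, copper sleeve, spray can and spanner look unmoved in the final pictures. So do the iron and brass blocks. The arm hid the marker: both final network finds for it were false, so I could only see its tip in the side view. The arm never went near it.

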